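Brush out a bore and inspect it under a loupe

TASK

Brush out the bore of the clamped steel sleeve with the long brush: two full strokes, each pushed right down to the bottom of the bore and drawn back up to its mouth; then stand the brush back in its stand and let go of it. Then take the loupe by its handle and hold it level and still, its lens centred over the bore and at the height shown by the tip of the pointer on the post; finish while still holding it there in the gripper, resting on nothing. Do not shift the pointer, and leave the parts bin, the spare sleeve and the screwdriver where they are.

Things in the scene. Friction and masses are not known exactly. Their poses are not given: they have to be found in the camera images.
- fixture: Fixed 200 x 110 x 15 mm aluminium base plate with a clamped upright steel sleeve (outside diameter 68 mm, mouth 85 mm above the bench) and two low jaws (45 mm high, to 55 mm from the axis, at +y and -y). A square 16 mm post, 204 mm high, stands 115 mm from the bore axis along this body's +x, away from the robot. Origin: bore axis at bench level; z up. Place and yaw (to 0.3 rad) vary.
- bore_mouth (a point): Centre of the mouth of the sleeve's blind bore (44 mm diameter, 64 mm deep), 85 mm above the bench; z up along the bore axis.
- bore_floor (a point): Centre of the bore's flat bottom, 21 mm above the bench, 64 mm below the mouth; z up.
- focus_mark (a point): Tip of the thin brass pointer (4 mm thick) that marks the focal height. It points from the black collar on the post (32 x 32 x 18 mm, small knob at its +y side) towards the bore and ends 60 mm from the bore axis. Each time at another height, 40 to 90 mm above the sleeve's top; the collar slides on the post if knocked (about 8 N). Axes as the fixture; z up.
- loupe: Loose 110 g loupe: straight black handle 100 long, 18 wide, 22 mm high; steel ring 68 mm in outside diameter, 12 mm high, with a clear lens. Starts level on its rest, lens away from the robot. Origin: on the underside of the handle's middle; x along the handle to the lens, y across, z up, square to the lens. Balances within 30 mm of the handle's middle, lens side. Grip the handle across y.
- loupe_grip (a point): Middle of the loupe's handle, half-way up (11 mm above its underside), 43 mm above the bench at the start; axes as the loupe. Room here: 37 mm along x to the rest's saddles on either side; the rest's base plate lies 35 mm below.
- loupe_lens (a point): Centre of the loupe's lens, half-way through the ring; 92 mm from loupe_grip along the loupe's x, at the same height; z is the lens axis.
- loupe_rest: Fixed rest: dark plate 110 x 60 x 8 mm with two grey saddles (10 mm thick, 42 mm either side of the middle along x) that carry the handle's underside 32 mm above the bench; 7 mm cheeks beside the handle, so lift it straight up. Origin: under its middle, on the bench; x along the handle. Left or right of the sleeve, exchanging sides with the brush stand.
- brush_grip (a point): On the axis of the brush's wooden handle (20 mm diameter, from 100 to 165 mm above the bristle tip), 135 mm above the bristle tip, 147 mm above the bench at the start. z up along the brush. The loose brush (90 g, 165 mm long) stands upright in its stand, bristles down.
- brush_tip (a point): Middle of the lower end of the brush's bristle head (34 mm diameter, stiff, 40 mm long; 8 mm diameter stem above it); z along the brush, up towards its handle.
- brush: The same brush; origin at the lower end of its bristle head, z up along it.
- stand_floor (a point): Centre of the inner floor of the fixed brush stand: an open aluminium cup, inside diameter 45 mm, outside 53 mm, rim 60 mm above the bench, on a round 90 mm foot; this floor is 12 mm above the bench. The brush stands loosely in it on its bristle tip.
- brush_stand: The same brush stand; origin under its middle, on the bench.
- parts_bin: Bystander: loose open blue bin 100 x 80 x 50 mm with bolts; origin under its middle. Beyond the work, on the robot's left.
- spare_sleeve: Bystander: loose spare steel sleeve, 52 mm diameter, 50 mm high, standing; origin under its middle. Beyond the work, on the robot's right.
- driver: Bystander: loose screwdriver lying on the bench between robot and sleeve; origin near its middle.

How it is judged:
By the outcome, as a careful person would: the job done as asked, in the order asked, and still so for the second after the job is handed in, while the arm keeps its last pose, push and grip.
It also fails if it takes over 61 s, if anything falls off the work surface, if the arm or the gripper's body presses on something with over 40 N, if the wrist force passes 120 N, or if a joint passes its speed limit or range.

ROBOT

A 6-joint arm with a two-finger parallel gripper is mounted at the origin on the work surface. World frame = base frame: x ahead of the robot, y to its left, z up, the work surface at z = 0. Lengths are in m, angles in rad, forces in N, time in s.
With the tool pointing down it reaches from about 0.275 to 0.775 m from the base axis. Payload 14.6 kg.
Tool frame: the origin (TCP) lies on the centre line of the jaws, within the pads' length; the fingertips stand manip.finger_overhang ahead of it and the grasp point (between the pads) lies 2 mm behind it (manip.finger_overhang is the distance from the TCP to the fingertips, in m); z points along the fingers, y is the direction in which the jaws open and shut (so a half turn about z gives the same grasp; the last joint's range is limited). The gripper opens to 85 mm and grips with 20 to 120 N. Pads are 22 mm wide; open, the fingers measure 114 mm over their backs; the gripper's body (76 mm by 85 mm) begins 54 mm behind the grasp point. The pads swing forward as they close: fully open they stand 13 mm farther back than shut.
Start: joints at [0.982, 0.263, -0.048, 1.259, 0, 1.415], TCP at [0.221, 0.476, 0.248] pointing down, gripper open.
Joint ranges: [-2.65, 2.65], [-0.89, 1.7], [-1.18, 1.37], [-2.13, 2.11], [-1.35, 1.29], [-3.14, 3.14]. Speed limits (rad/s): [1.89, 1.89, 2.57, 2.79, 3.14, 3.14].

INTERFACE

Orientations are given as a 3x3 rotation matrix whose columns are the frame's x, y, z axes.
In Python, from workcell import observe, eyes, job_done, manip gives the robot as it stands.
- The arm moves only by the tool apply_moves, never from a script. Its argument "commands" is a list of rows, each an object of numbers: "dx", "dy", "dz": the shift along the world's x, y, z as a fraction of full scale; "rx", "ry", "rz": the turn, a rotation vector about the world's x, y, z as a fraction of full scale; "jaw": the closure, from 0 (fully open) to 1 (shut). In form: [{"dx": .., "dy": .., "dz": .., "rx": .., "ry": .., "rz": .., "jaw": ..}, ...]. A call has 1 to 5 rows; each row is the pose to reach, as a shift and turn from the pose measured when the call began, turning the shorter way round; what a row does not reach only later rows make up. Full scale, the value 1, is 0.5 m for a shift and pi rad for a turn. A row lasts 1/10 s, in which the tool goes at most 50 mm and 8.59 degrees, less where a joint would pass 70% of its speed; a pose out of reach is approached as far as the arm can. A call with a number of a shift or a turn outside -1 to 1 is refused whole. A call with a gripper value outside its range is refused whole. The fingers move at their own pace and stop on an object; "squeeze" is the grip in N (left out, the last holds). Time passes only in rows, so rows that repeat a pose let the fingers close. It gives the time, the measured TCP pose, the force and the opening at its end, in the units of the state.
- observe(): the state, without advancing time (a new reading comes with each control period).
- eyes.get_image(name): name is "scene" or "top"; returns the picture (400x640x3 uint8, blue, green, red); there is no depth.
- eyes.camera_params(name): a dict with "camera_matrix" (3x3 intrinsics, pixels), "extrinsics" (4x4, takes a point from world to camera coordinates). Camera axes: x right, y down, z forward; pixel columns grow to the right and rows downward; lengths in m; the calibration is good to about 2 mm. A picture is of the moment at which its call begins. camera_params takes no time and is no camera call.
- job_done(): hands the job in, once; it reports no verdict.
The state is a dict: "clock": time; "q": joint angles; "joint_vel": joint speeds; "joint_efforts": joint torques, N m; "eef_pos": TCP position; "tcp_rot": TCP orientation; "contact_force": force on the tool from outside, world axes, zero at the start; "torque": the same for the moment, N m; "gripper_width": finger opening in m.
Only numpy, scipy, OpenCV 4.12 (cv2) and the standard library are available. Lean on these libraries where they do the work, as an engineer would, in place of code of your own. Each camera call takes 0.05 s, during which the arm holds its last target.

## Working session

There is one attempt and no reset: what is moved stays moved. The work goes in short steps, Python scripts to look and compute and a tool call to move; the robot and the scene stay as the last step left them, time stands still between calls to the robot, and variables do not carry over. Pictures are saved under pics/ and viewed, and the job is handed in when it is done.

Besides the shell and the picture viewer there is one more tool, called after "Emit:" by a JSON object that holds its "method" and its "body". apply_moves: Moves the arm, as the interface text tells. Shift numbers are shares of 0.5 m and turn numbers shares of pi rad, none past 1 either way. Its arguments: {"type":"object","properties":{"commands":{"type":"array"},"squeeze":{"type":"number"}},"required":["commands"]}

```bash
ls; mkdir -p pics; python3 - <<'E'
from workcell import observe, eyes, manip
import cv2
s=observe(); print({k:s[k] for k in ('clock','eef_pos','tcp_rot','contact_force','gripper_width')}); print(manip.finger_overhang)
for n in('scene','top'):
    cv2.imwrite(f'pics/{n}0.png',eyes.get_image(n)); print(n,eyes.camera_params(n))
E
```

```text
pics
{'clock': 0.0, 'eef_pos': array([0.22052861, 0.47614835, 0.24783687]), 'tcp_rot': array([[-9.07354178e-01,  4.20366555e-01, -5.96150085e-04],
       [ 4.20366943e-01,  9.07353764e-01, -8.83064156e-04],
       [ 1.69708387e-04, -1.05185374e-03, -9.99999432e-01]]), 'contact_force': array([ 0.101154  , -0.42995359,  0.0897476 ]), 'gripper_width': 0.0855940608101345}
0.017
scene {'camera_matrix': array([[388.90942049,   0.        , 323.0424975 ],
       [  0.        , 388.90942049, 201.48608493],
       [  0.        ,   0.        ,   1.        ]]), 'extrinsics': array([[-0.29001157,  0.95701175, -0.0046687 ,  0.14407432],
       [ 0.77480508,  0.2319268 , -0.58812163, -0.3527559 ],
       [-0.56175651, -0.17417941, -0.80875902,  1.35593418],
       [ 0.        ,  0.        ,  0.        ,  1.        ]])}
top {'camera_matrix': array([[431.09364957,   0.        , 323.39163315],
       [  0.        , 431.09364957, 200.3234876 ],
       [  0.        ,   0.        ,   1.        ]]), 'extrinsics': array([[ 0.01865296, -0.99975722,  0.01172872, -0.01261909],
       [-0.98746975, -0.02025972, -0.15650253,  0.57885145],
       [ 0.15670216, -0.00866252, -0.98760792,  1.12818771],
       [ 0.        ,  0.        ,  0.        ,  1.        ]])}
```

View pics/scene0.png

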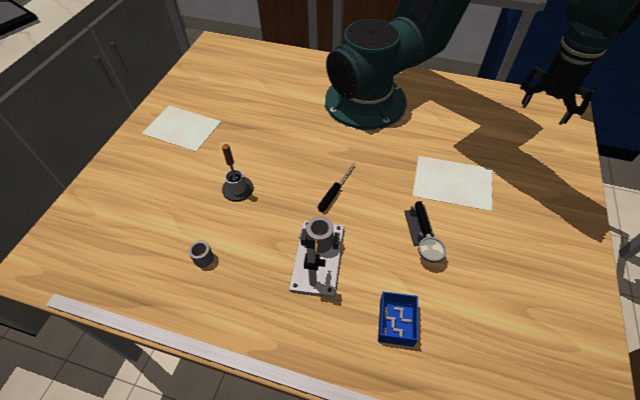

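View pics/top0.png

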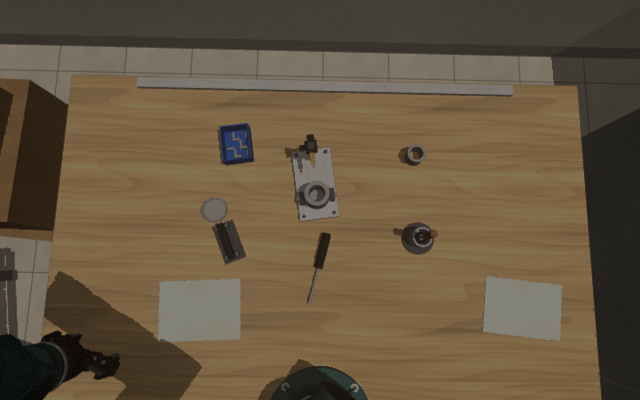

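The scene view shows the brush stand at about (235,185), the sleeve at (320,230), the loupe at (425,225) and the pointer on the near side of the post. In the top view the sleeve is at (316,193), the brush at (422,237) and the loupe at (222,230). I'll enlarge these areas.

```bash
cat > h.py <<'E'
import numpy as np, cv2
from workcell import observe, eyes, manip
def P(n):
    c=eyes.camera_params(n); return c['camera_matrix'],c['extrinsics']
def proj(n,p):
    K,T=P(n); c=K@(T[:3,:3]@np.asarray(p,float)+T[:3,3]); return c[:2]/c[2]
def ray(n,uv):
    K,T=P(n); R=T[:3,:3]; o=-R.T@T[:3,3]; d=R.T@np.linalg.inv(K)@np.array([uv[0],uv[1],1.]); return o,d/np.linalg.norm(d)
def onz(n,uv,z):
    o,d=ray(n,uv); return o+d*(z-o[2])/d[2]
def tri(a,b):
    o1,d1=ray('scene',a);o2,d2=ray('top',b)
    t=np.linalg.lstsq(np.c_[d1,-d2],o2-o1,rcond=None)[0]
    p,q=o1+t[0]*d1,o2+t[1]*d2; return (p+q)/2,np.linalg.norm(p-q)
def crop(img,x,y,w,h,s):
    c=cv2.resize(img[y:y+h,x:x+w],None,fx=s,fy=s,interpolation=cv2.INTER_CUBIC)
    for i in range(0,w,10):
        cv2.line(c,(i*s,0),(i*s,6),(0,255,255),1); cv2.putText(c,str(x+i),(i*s,16),0,.35,(0,255,255),1)
    for i in range(0,h,10):
        cv2.line(c,(0,i*s),(6,i*s),(0,255,255),1); cv2.putText(c,str(y+i),(8,i*s+4),0,.35,(0,255,255),1)
    return c
E
python3 - <<'E'
from h import *
s=cv2.imread('pics/scene0.png');t=cv2.imread('pics/top0.png')
a=crop(t,285,128,60,95,6); b=crop(s,285,205,65,95,6)
cv2.imwrite('pics/fix.png',np.hstack([a,b]))
a=crop(t,395,215,50,45,8); b=crop(s,215,135,45,70,8)
a=cv2.copyMakeBorder(a,0,b.shape[0]-a.shape[0],0,0,0); cv2.imwrite('pics/br.png',np.hstack([a,b]))
a=crop(t,195,190,55,80,7); b=crop(s,400,195,50,80,7)
cv2.imwrite('pics/lo.png',np.hstack([a,b]))
E
```

```text
(no output)
```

View pics/fix.png

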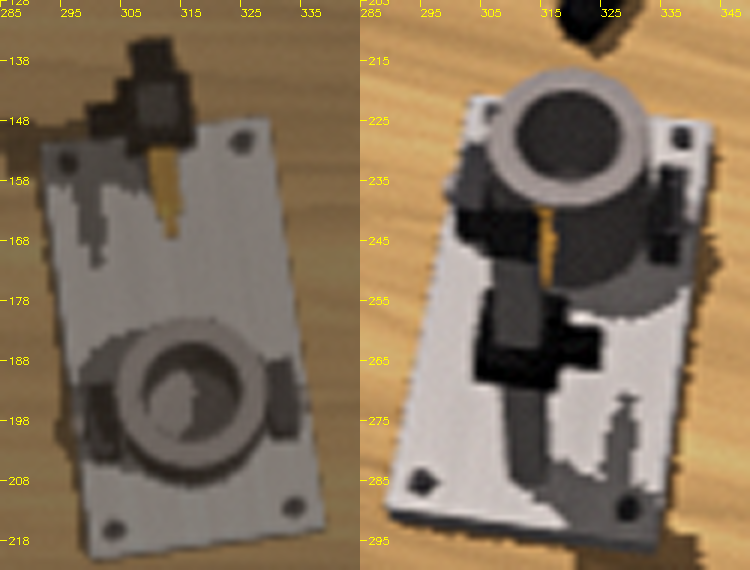

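View pics/br.png

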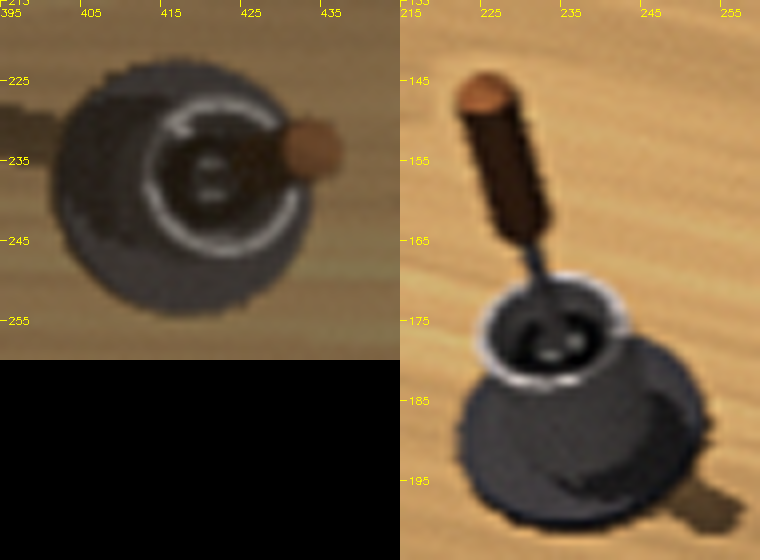

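View pics/lo.png

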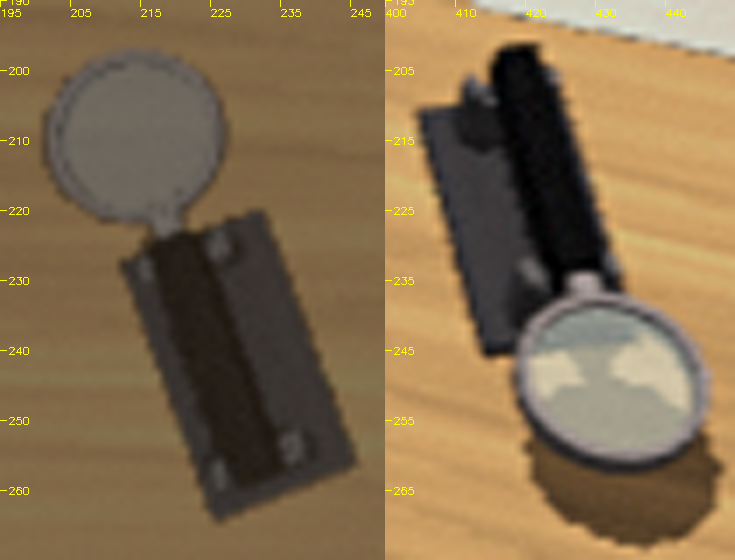

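```bash
python3 - <<'E'
from h import *
S=cv2.imread('pics/scene0.png');T=cv2.imread('pics/top0.png')
def up(img,x,y,w,h,s=8):
    return cv2.resize(img[y:y+h,x:x+w],None,fx=s,fy=s,interpolation=cv2.INTER_CUBIC)
def ell(name,n,m,x,y,s,z,rng,disp):
    cs,_=cv2.findContours(m,cv2.RETR_LIST,cv2.CHAIN_APPROX_NONE)
    for c in sorted(cs,key=len)[::-1][:4]:
        if len(c)<60: continue
        for mm,f in (('fit',cv2.fitEllipse),):
            (cx,cy),ax,an=f(cv2.convexHull(c)); uv=((cx+.5)/s-.5+x,(cy+.5)/s-.5+y)
            cv2.ellipse(disp,((cx,cy),ax,an),(0,0,255),1)
            print(name,n,np.round(uv,2),np.round(np.array(ax)/s,1),np.round(onz(n,uv,z),4))
out=[]
def run(name,n,box,z,fn):
    img=T if n=='top' else S
    u=up(img,*box); hsv=cv2.cvtColor(u,cv2.COLOR_BGR2HSV); m=fn(u,hsv).astype(np.uint8)*255
    m=cv2.morphologyEx(m,cv2.MORPH_OPEN,np.ones((5,5)))
    d=u.copy(); ell(name,n,m,box[0],box[1],8,z,None,d); cv2.imwrite(f'pics/e_{name}_{n}.png',np.hstack([d,cv2.cvtColor(m,cv2.COLOR_GRAY2BGR)]))
for n,box in(('top',(302,178,30,32)),('scene',(302,212,36,34))):
    img=T if n=='top' else S
    u=up(img,*box); print(n,u.reshape(-1,3).min(0),u.reshape(-1,3).max(0)); 
run('sleeve','scene',(303,212,36,34),.085,lambda u,h:(u[...,1]>110)&(h[...,1]<60))
run('sleeve','top',(302,178,30,34),.085,lambda u,h:(u[...,1]>78)&(h[...,1]<60))
run('stand','scene',(222,166,24,20),.06,lambda u,h:(u[...,0]>120)&(h[...,1]<80))
run('stand','top',(410,225,24,24),.06,lambda u,h:(u[...,1]>75)&(h[...,1]<60))
run('bhand','scene',(218,140,16,10),.177,lambda u,h:(u[...,2]>120)&(u[...,0]<75))
run('bhand','top',(428,227,14,14),.177,lambda u,h:(h[...,1]>120)&(u[...,2]>85)&(u[...,0]<45))
run('lens','scene',(415,232,40,34),.043,lambda u,h:(h[...,1]<55)&(u[...,0]>90))
run('lens','top',(198,192,32,34),.043,lambda u,h:(h[...,1]<60)&(u[...,0]>60))
E
cd pics; python3 - <<'E'
import cv2,numpy as np
ims=[cv2.imread(f'e_{n}_{v}.png') for n in('sleeve','stand','bhand','lens') for v in('scene','top')]
rows=[]
for a in ims: a=a[:,:]; rows.append(cv2.resize(a,(390,145)))
cv2.imwrite('e_all.png',np.vstack([np.hstack(rows[i:i+2]) for i in range(0,8,2)]))
E
```

```text
top [24 30 37] [127 132 138]
scene [6 3 3] [212 212 221]
sleeve scene [320.05 227.38] [22.2 37.8] [0.5946 0.0224 0.085 ]
sleeve scene [319.28 227.21] [16.  18.8] [0.5947 0.0205 0.085 ]
sleeve scene [306.58 223.29] [2.7 3.3] [ 0.5928 -0.0128  0.085 ]
sleeve top [316.56 182.99] [30.6 44.8] [0.6188 0.018  0.085 ]
sleeve top [317.78 207.13] [16.3 35.5] [0.5544 0.0134 0.085 ]
sleeve top [316.5  192.76] [17.  17.3] [0.5926 0.0176 0.085 ]
stand scene [231.34 176.15] [13.1 15.3] [ 0.4902 -0.2675  0.06  ]
stand scene [238.29 172.4 ] [ 6.1 11.4] [ 0.4721 -0.2546  0.06  ]
stand top [422.22 238.41] [16.3 19.2] [ 0.4796 -0.2658  0.06  ]
stand top [421.93 229.62] [ 6.3 13.8] [ 0.503  -0.2655  0.06  ]
bhand scene [224.65 146.2 ] [4.7 7.4] [ 0.4875 -0.2623  0.177 ]
bhand top [433.7 233.1] [6.  7.4] [ 0.4842 -0.2655  0.177 ]
lens scene [431.72 247.32] [24.  29.8] [0.5457 0.2962 0.043 ]
lens scene [430.31 238.17] [1.4 5.2] [0.5204 0.2894 0.043 ]
lens top [214.06 209.7 ] [24.7 26.7] [0.5476 0.2946 0.043 ]
lens top [225.79 225.58] [2.5 6.1] [0.5051 0.2606 0.043 ]
```

View pics/e_all.png

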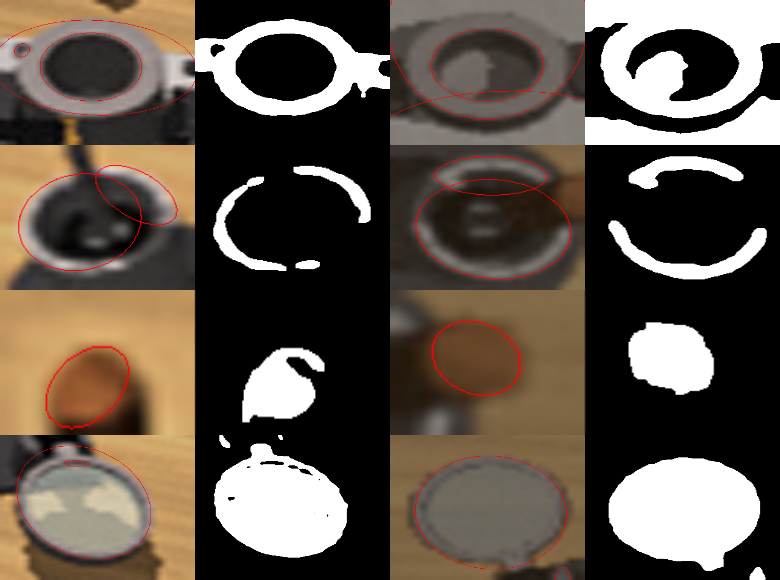

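```bash
python3 - <<'E'
from h import *
S=cv2.imread('pics/scene0.png');T=cv2.imread('pics/top0.png')
# stand: all arc pts
for n,img,box,f in(('scene',S,(222,166,24,20),lambda u,h:(u[...,0]>120)&(h[...,1]<80)),('top',T,(410,225,24,24),lambda u,h:(u[...,1]>75)&(h[...,1]<60))):
    x,y,w,h=box
    u=cv2.resize(img[y:y+h,x:x+w],None,fx=8,fy=8,interpolation=cv2.INTER_CUBIC)
    m=cv2.morphologyEx(f(u,cv2.cvtColor(u,cv2.COLOR_BGR2HSV)).astype(np.uint8),cv2.MORPH_OPEN,np.ones((5,5)))
    pts=cv2.findNonZero(m); (cx,cy),ax,an=cv2.fitEllipse(pts); uv=((cx+.5)/8-.5+x,(cy+.5)/8-.5+y)
    print('stand',n,np.round(uv,2),np.array(ax)/8,onz(n,uv,.06).round(4))
    # lens: opening to remove neck
for n,img,box,f in(('scene',S,(415,232,40,34),lambda u,h:(h[...,1]<55)&(u[...,0]>90)),('top',T,(198,192,32,34),lambda u,h:(h[...,1]<60)&(u[...,0]>60))):
    x,y,w,h=box
    u=cv2.resize(img[y:y+h,x:x+w],None,fx=8,fy=8,interpolation=cv2.INTER_CUBIC)
    m=f(u,cv2.cvtColor(u,cv2.COLOR_BGR2HSV)).astype(np.uint8)
    m=cv2.morphologyEx(cv2.morphologyEx(m,cv2.MORPH_CLOSE,np.ones((25,25))),cv2.MORPH_OPEN,cv2.getStructuringElement(2,(91,91)))
    c=max(cv2.findContours(m,0,1)[0],key=len); (cx,cy),ax,an=cv2.fitEllipse(c); uv=((cx+.5)/8-.5+x,(cy+.5)/8-.5+y)
    print('lens',n,np.round(uv,2),np.array(ax)/8,onz(n,uv,.049).round(4))
print('bore',tri((319.28,227.21),(316.5,192.76)))
print('bh',tri((225.4,146.4),(433.6,233.1)), onz('scene',(225.4,146.4),.177),onz('top',(433.6,233.1),.177))
print('tip',tri((315.3,238.9),(312.9,166.9)))
L=lambda *p:tuple(np.array(p)-.45)
for a,b,z in((L(292.3,152),L(300,221),.015),(L(330,148),L(338.8,215.5),.015),(L(296.3,155),L(304,216),.015),(L(325.5,151.5),L(334,212.5),.015)):
    d=onz('top',a,z)-onz('top',b,z); print('plate yaw',np.arctan2(d[1],d[0]),onz('top',a,z),onz('top',b,z))
for a,b,z in((L(297.5,485/6+205-.5),L(306.5,222.5),.015),(L(329.5,289.5),L(338.5,228),.015)):
    d=onz('scene',a,z)-onz('scene',b,z); print('scene yaw',np.arctan2(d[1],d[0]),onz('scene',a,z),onz('scene',b,z))
# loupe handle ends top view z .054
for a,b in ((L(219.5,223.5),L(230,259)),): 
    A,B=onz('top',a,.054),onz('top',b,.054); print('handle',A,B,np.arctan2(*(A-B)[[1,0]]),np.linalg.norm(A-B))
for a,b in((L(212,227),L(225.5,264.5)),(L(232,220),L(245.5,256))):
    A,B=onz('top',a,.008),onz('top',b,.008); print('rest',A,B,np.arctan2(*(A-B)[[1,0]]),np.linalg.norm(A-B))
E
```

```text
stand scene [233.43 175.74] [13.25090313 18.09291267] [ 0.4872 -0.2625  0.06  ]
stand top [422.44 236.58] [18.21816063 18.51995277] [ 0.4844 -0.2665  0.06  ]
lens scene [431.98 248.29] [22.692873   28.09367752] [0.552  0.2964 0.049 ]
lens top [213.86 209.06] [24.06816673 24.90981102] [0.5485 0.2938 0.049 ]
bore (array([0.59288905, 0.01871479, 0.08149436]), np.float64(0.002230293368757984))
bh (array([ 0.48392899, -0.26485589,  0.17232569]), np.float64(0.003462863455961639)) [ 0.48758081 -0.26012436  0.177     ] [ 0.48416215 -0.26529008  0.177     ]
tip (array([0.65218303, 0.02861774, 0.12641147]), np.float64(0.0014074400915990155))
plate yaw 0.13773248463996618 [0.72240196 0.09074059 0.015     ] [0.52572737 0.06347951 0.015     ]
plate yaw 0.142135520765612 [ 0.73650434 -0.01626488  0.015     ] [ 0.54324595 -0.04392025  0.015     ]
plate yaw 0.15042503138965 [0.71386873 0.07912583 0.015     ] [0.53990296 0.05275785 0.015     ]
plate yaw 0.15245770099499378 [ 0.72593651 -0.00362392  0.015     ] [ 0.55138646 -0.03044353  0.015     ]
scene yaw 0.19987006466857582 [0.72462491 0.00374343 0.015     ] [ 0.54739878 -0.03215811  0.015     ]
scene yaw 0.14843124625353388 [0.71266275 0.08049352 0.015     ] [0.53952084 0.05460344 0.015     ]
handle [0.51043853 0.27654041 0.054     ] [0.41697197 0.24359306 0.054     ] 0.33890396664680666 0.0991036138881065
rest [0.50489075 0.30744597 0.008     ] [0.40269077 0.26448397 0.008     ] 0.39794412196848533 0.11086283729286757
rest [0.52551779 0.25308531 0.008     ] [0.42682295 0.21089723 0.008     ] 0.40395229750449374 0.10733361363424845
```

Both views agree to about 4 mm. The bore axis is near (0.593, 0.019), the stand near (0.485, -0.264) and the loupe grip near (0.4645, 0.2595) with a yaw of about 0.39. The pointer tip is at z of about 0.130 after bias correction. I'll move towards the brush.

Emit:
{"method": "apply_moves", "body": {"commands": [{"dx": 0.34,"dy": -0.94,"dz": 0.04,"jaw": 0},{"dx": 0.34,"dy": -0.94,"dz": 0.04,"jaw": 0},{"dx": 0.34,"dy": -0.94,"dz": 0.04,"jaw": 0},{"dx": 0.34,"dy": -0.94,"dz": 0.04,"jaw": 0},{"dx": 0.34,"dy": -0.94,"dz": 0.04,"jaw": 0}], "squeeze": 40}}

```text
schema error: expected keys dx, dy, dz, rx, ry, rz, jaw
```

Emit:
{"method": "apply_moves", "body": {"commands": [{"dx": 0.34,"dy": -0.94,"dz": 0.04,"rx": 0,"ry": 0,"rz": 0,"jaw": 0},{"dx": 0.34,"dy": -0.94,"dz": 0.04,"rx": 0,"ry": 0,"rz": 0,"jaw": 0},{"dx": 0.34,"dy": -0.94,"dz": 0.04,"rx": 0,"ry": 0,"rz": 0,"jaw": 0},{"dx": 0.34,"dy": -0.94,"dz": 0.04,"rx": 0,"ry": 0,"rz": 0,"jaw": 0},{"dx": 0.34,"dy": -0.94,"dz": 0.04,"rx": 0,"ry": 0,"rz": 0,"jaw": 0}], "squeeze": 40}}

```text
clock: 0.6
eef_pos: [0.3055, 0.2396, 0.258]
tcp_rot: [[-0.908, 0.42, -0.001], [0.42, 0.908, -0.001], [0.0, -0.001, -1.0]]
contact_force: [2.0, 0.5, 0.0]
gripper_width: 0.0853
```

Next target is (0.485, -0.264): d = (0.18, -0.504).

Emit:
{"method": "apply_moves", "body": {"commands": [{"dx": 0.36,"dy": -1.0,"dz": 0,"rx": 0,"ry": 0,"rz": 0,"jaw": 0},{"dx": 0.36,"dy": -1.0,"dz": 0,"rx": 0,"ry": 0,"rz": 0,"jaw": 0},{"dx": 0.36,"dy": -1.0,"dz": 0,"rx": 0,"ry": 0,"rz": 0,"jaw": 0},{"dx": 0.36,"dy": -1.0,"dz": 0,"rx": 0,"ry": 0,"rz": 0,"jaw": 0},{"dx": 0.36,"dy": -1.0,"dz": 0,"rx": 0,"ry": 0,"rz": 0,"jaw": 0}]}}

```text
clock: 1.1
eef_pos: [0.389, 0.007, 0.2581]
tcp_rot: [[-0.908, 0.42, -0.0], [0.42, 0.908, -0.001], [-0.0, -0.001, -1.0]]
contact_force: [1.2, 1.0, -0.4]
gripper_width: 0.0856
```

Emit:
{"method": "apply_moves", "body": {"commands": [{"dx": 0.18,"dy": -0.52,"dz": 0,"rx": 0,"ry": 0,"rz": 0,"jaw": 0},{"dx": 0.18,"dy": -0.52,"dz": 0,"rx": 0,"ry": 0,"rz": 0,"jaw": 0},{"dx": 0.18,"dy": -0.52,"dz": 0,"rx": 0,"ry": 0,"rz": 0,"jaw": 0},{"dx": 0.18,"dy": -0.52,"dz": 0,"rx": 0,"ry": 0,"rz": 0,"jaw": 0},{"dx": 0.18,"dy": -0.52,"dz": 0,"rx": 0,"ry": 0,"rz": 0,"jaw": 0}]}}

```text
clock: 1.6
eef_pos: [0.4703, -0.2296, 0.2579]
tcp_rot: [[-0.907, 0.42, -0.0], [0.42, 0.907, -0.001], [0.0, -0.001, -1.0]]
contact_force: [1.6, 0.8, 0.5]
gripper_width: 0.0853
```

Emit:
{"method": "apply_moves", "body": {"commands": [{"dx": 0.03,"dy": -0.07,"dz": -0.02,"rx": 0,"ry": 0,"rz": 0,"jaw": 0},{"dx": 0.03,"dy": -0.07,"dz": -0.04,"rx": 0,"ry": 0,"rz": 0,"jaw": 0},{"dx": 0.03,"dy": -0.07,"dz": -0.04,"rx": 0,"ry": 0,"rz": 0,"jaw": 0},{"dx": 0.03,"dy": -0.07,"dz": -0.04,"rx": 0,"ry": 0,"rz": 0,"jaw": 0}]}}

```text
clock: 2.0
eef_pos: [0.4849, -0.2636, 0.238]
tcp_rot: [[-0.908, 0.42, -0.001], [0.42, 0.908, 0.0], [0.001, -0.0, -1.0]]
contact_force: [-0.2, 0.7, -0.0]
gripper_width: 0.0854
```

```bash
python3 - <<'E'
from h import *
S=eyes.get_image('scene');T=eyes.get_image('top')
cv2.imwrite('pics/s1.png',S);cv2.imwrite('pics/t1.png',T)
o=observe();print(o['eef_pos'],o['clock'])
print(proj('scene',o['eef_pos']),proj('top',o['eef_pos']))
cv2.imwrite('pics/c1.png',np.hstack([crop(S,190,110,75,90,5),crop(T,395,195,75,90,5)]))
E
```

```text
[ 0.48522272 -0.26355272  0.23862833] 2.1
[219.20410843 127.43585373] [440.05061374 230.38628678]
```

View pics/c1.png

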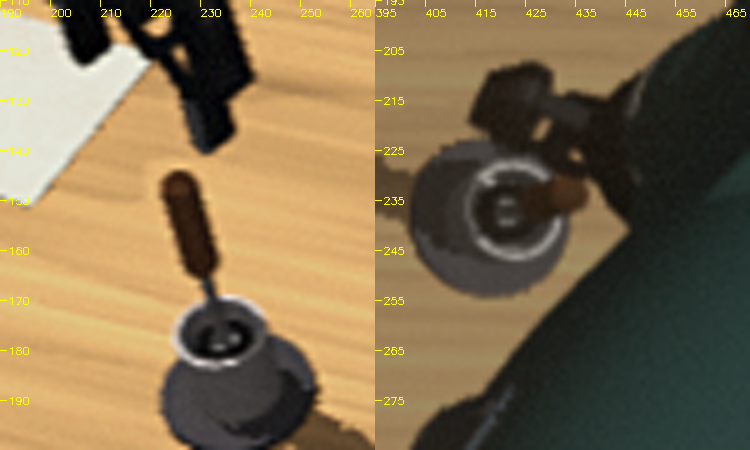

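The brush handle lies between the fingers in both views: the cap is at (225,147) in scene, and the fingertips are at (206,122) and (230,140). I'll descend.

Emit:
{"method": "apply_moves", "body": {"commands": [{"dx": 0,"dy": 0,"dz": -0.05,"rx": 0,"ry": 0,"rz": 0,"jaw": 0},{"dx": 0,"dy": 0,"dz": -0.1,"rx": 0,"ry": 0,"rz": 0,"jaw": 0},{"dx": 0,"dy": 0,"dz": -0.15,"rx": 0,"ry": 0,"rz": 0,"jaw": 0},{"dx": 0,"dy": 0,"dz": -0.187,"rx": 0,"ry": 0,"rz": 0,"jaw": 0},{"dx": 0,"dy": 0,"dz": -0.187,"rx": 0,"ry": 0,"rz": 0,"jaw": 0}]}}

```text
clock: 2.6
eef_pos: [0.4844, -0.2622, 0.144]
tcp_rot: [[-0.908, 0.418, -0.002], [0.418, 0.908, 0.001], [0.002, -0.0, -1.0]]
contact_force: [-0.8, 0.3, -0.3]
gripper_width: 0.0854
```

```bash
python3 - <<'E'
from h import *
S=eyes.get_image('scene')
o=observe();print(o['eef_pos'],o['contact_force'])
cv2.imwrite('pics/c2.png',crop(S,190,110,75,90,6))
E
```

```text
[ 0.4849219  -0.26272297  0.14541649] [ 0.36053259 -0.36093005  0.74562746]
```

View pics/c2.png

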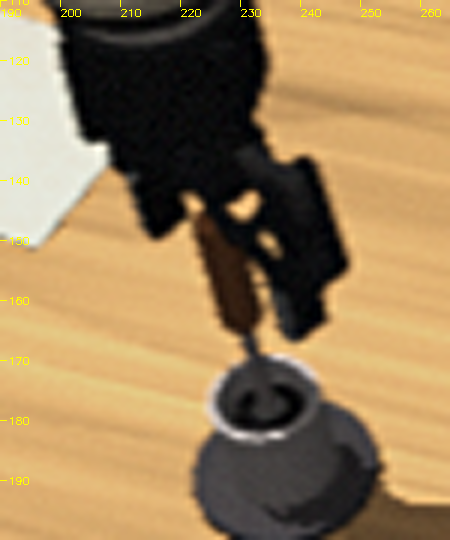

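The handle sits between the fingers. Closing.

Emit:
{"method": "apply_moves", "body": {"commands": [{"dx": 0,"dy": 0,"dz": 0,"rx": 0,"ry": 0,"rz": 0,"jaw": 1},{"dx": 0,"dy": 0,"dz": 0,"rx": 0,"ry": 0,"rz": 0,"jaw": 1},{"dx": 0,"dy": 0,"dz": 0,"rx": 0,"ry": 0,"rz": 0,"jaw": 1},{"dx": 0,"dy": 0,"dz": 0,"rx": 0,"ry": 0,"rz": 0,"jaw": 1},{"dx": 0,"dy": 0,"dz": 0,"rx": 0,"ry": 0,"rz": 0,"jaw": 1}], "squeeze": 60}}

```text
clock: 3.15
eef_pos: [0.4851, -0.2632, 0.1459]
tcp_rot: [[-0.908, 0.419, -0.0], [0.419, 0.908, -0.002], [-0.001, -0.001, -1.0]]
contact_force: [-1.0, -2.9, 1.8]
gripper_width: 0.0187
```

Emit:
{"method": "apply_moves", "body": {"commands": [{"dx": 0,"dy": 0,"dz": 0,"rx": 0,"ry": 0,"rz": 0,"jaw": 1},{"dx": 0,"dy": 0,"dz": 0,"rx": 0,"ry": 0,"rz": 0,"jaw": 1},{"dx": 0,"dy": 0,"dz": 0,"rx": 0,"ry": 0,"rz": 0,"jaw": 1}]}}

```text
clock: 3.45
eef_pos: [0.4851, -0.2632, 0.1459]
tcp_rot: [[-0.908, 0.419, -0.0], [0.419, 0.908, -0.002], [-0.001, -0.001, -1.0]]
contact_force: [-0.0, -0.8, 1.1]
gripper_width: 0.0188
```

```bash
python3 - <<'E'
from h import *
S=eyes.get_image('scene')
o=observe();print(o['eef_pos'],o['contact_force'],o['gripper_width'])
cv2.imwrite('pics/c3.png',crop(S,190,110,75,90,6))
E
```

```text
[ 0.48511475 -0.26313831  0.14591426] [-0.32375909 -0.27293773  0.81069384] 0.018476517246341903
```

View pics/c3.png

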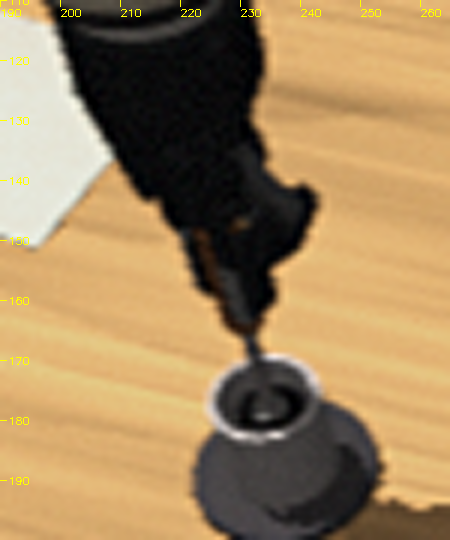

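Emit:
{"method": "apply_moves", "body": {"commands": [{"dx": 0,"dy": 0,"dz": 0.05,"rx": 0,"ry": 0,"rz": 0,"jaw": 1},{"dx": 0,"dy": 0,"dz": 0.1,"rx": 0,"ry": 0,"rz": 0,"jaw": 1},{"dx": 0,"dy": 0,"dz": 0.16,"rx": 0,"ry": 0,"rz": 0,"jaw": 1},{"dx": 0,"dy": 0,"dz": 0.22,"rx": 0,"ry": 0,"rz": 0,"jaw": 1},{"dx": 0,"dy": 0,"dz": 0.24,"rx": 0,"ry": 0,"rz": 0,"jaw": 1}]}}

```text
clock: 4.0
eef_pos: [0.4856, -0.2635, 0.2684]
tcp_rot: [[-0.908, 0.419, 0.003], [0.419, 0.908, -0.003], [-0.004, -0.002, -1.0]]
contact_force: [0.4, -0.1, -0.9]
gripper_width: 0.0187
```

Emit:
{"method": "apply_moves", "body": {"commands": [{"dx": 0.02,"dy": 0.05,"dz": 0,"rx": 0,"ry": 0,"rz": 0,"jaw": 1},{"dx": 0.05,"dy": 0.13,"dz": 0,"rx": 0,"ry": 0,"rz": 0,"jaw": 1},{"dx": 0.08,"dy": 0.21,"dz": 0,"rx": 0,"ry": 0,"rz": 0,"jaw": 1},{"dx": 0.11,"dy": 0.29,"dz": 0,"rx": 0,"ry": 0,"rz": 0,"jaw": 1},{"dx": 0.14,"dy": 0.37,"dz": 0,"rx": 0,"ry": 0,"rz": 0,"jaw": 1}]}}

```text
clock: 4.5
eef_pos: [0.5558, -0.0767, 0.2676]
tcp_rot: [[-0.908, 0.419, 0.002], [0.419, 0.908, -0.003], [-0.003, -0.002, -1.0]]
contact_force: [0.3, -0.5, -1.0]
gripper_width: 0.0187
```

Remaining shift to (0.593, 0.019): (0.037, 0.096), which is (0.074, 0.19).

Emit:
{"method": "apply_moves", "body": {"commands": [{"dx": 0.03,"dy": 0.09,"dz": 0,"rx": 0,"ry": 0,"rz": 0,"jaw": 1},{"dx": 0.06,"dy": 0.16,"dz": 0,"rx": 0,"ry": 0,"rz": 0,"jaw": 1},{"dx": 0.074,"dy": 0.19,"dz": 0,"rx": 0,"ry": 0,"rz": 0,"jaw": 1},{"dx": 0.074,"dy": 0.19,"dz": 0,"rx": 0,"ry": 0,"rz": 0,"jaw": 1},{"dx": 0.074,"dy": 0.19,"dz": 0,"rx": 0,"ry": 0,"rz": 0,"jaw": 1}]}}

```text
clock: 5.0
eef_pos: [0.5926, 0.0178, 0.267]
tcp_rot: [[-0.908, 0.419, 0.001], [0.419, 0.908, -0.003], [-0.002, -0.003, -1.0]]
contact_force: [0.3, -0.0, -0.8]
gripper_width: 0.019
```

```bash
python3 - <<'E'
from h import *
S=eyes.get_image('scene');T=eyes.get_image('top')
cv2.imwrite('pics/s2.png',S);cv2.imwrite('pics/t2.png',T)
o=observe();print(o['eef_pos'],o['contact_force'])
p=o['eef_pos']+[0,0,-.134]; print('expected tip',proj('scene',p),proj('top',p),p)
cv2.imwrite('pics/c4.png',np.hstack([crop(S,280,150,70,110,5),crop(T,280,110,70,110,5)]))
E
```

```text
[0.59247132 0.01713438 0.26745262] [-0.07018102 -0.17870604 -0.83021654]
expected tip [317.93724274 215.03594372] [316.60994753 189.46625978] [0.59247132 0.01713438 0.13345262]
```

View pics/c4.png

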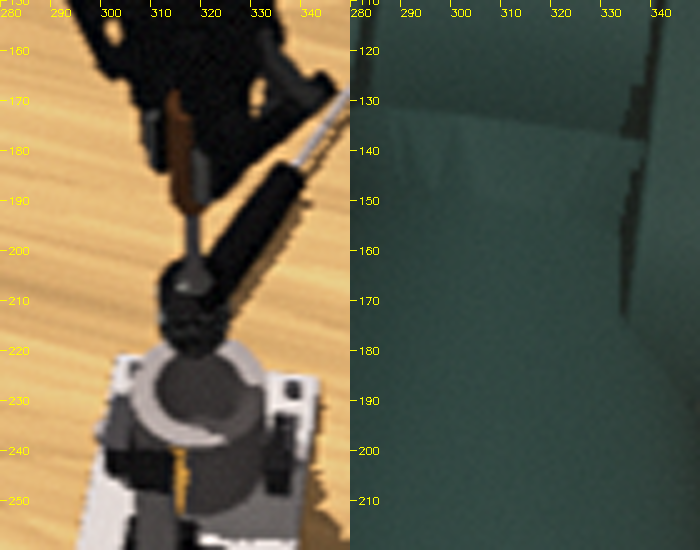

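In scene the bristle tip is at about (318.1,215.2) and I expected (317.9,215.0). So the scene calibration agrees with the robot and the brush hangs straight under the TCP. I'll trust the scene value for the bore, shift slightly to (0.594, 0.020) and go down.

Emit:
{"method": "apply_moves", "body": {"commands": [{"dx": 0.003,"dy": 0.005,"dz": 0,"rx": 0,"ry": 0,"rz": 0,"jaw": 1},{"dx": 0.003,"dy": 0.005,"dz": -0.05,"rx": 0,"ry": 0,"rz": 0,"jaw": 1},{"dx": 0.003,"dy": 0.005,"dz": -0.09,"rx": 0,"ry": 0,"rz": 0,"jaw": 1},{"dx": 0.003,"dy": 0.005,"dz": -0.12,"rx": 0,"ry": 0,"rz": 0,"jaw": 1},{"dx": 0.003,"dy": 0.005,"dz": -0.13,"rx": 0,"ry": 0,"rz": 0,"jaw": 1}]}}

```text
clock: 5.6
eef_pos: [0.5932, 0.019, 0.2012]
tcp_rot: [[-0.907, 0.421, -0.001], [0.421, 0.907, -0.003], [-0.001, -0.003, -1.0]]
contact_force: [-0.1, 0.0, -0.6]
gripper_width: 0.0184
```

```bash
python3 - <<'E'
from h import *
S=eyes.get_image('scene')
o=observe();print(o['eef_pos'],o['contact_force'])
cv2.imwrite('pics/c5.png',crop(S,280,150,70,110,5))
E
```

```text
[0.59337843 0.0190817  0.20129832] [ 1.15830796 -0.22337049 -2.04715569]
```

View pics/c5.png

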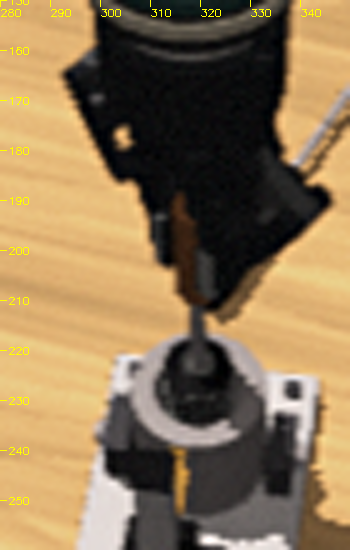

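The bristles are inside the mouth, slightly left of centre (about 1 mm). Pushing down.

Emit:
{"method": "apply_moves", "body": {"commands": [{"dx": 0.001,"dy": 0.002,"dz": -0.03,"rx": 0,"ry": 0,"rz": 0,"jaw": 1},{"dx": 0.001,"dy": 0.002,"dz": -0.06,"rx": 0,"ry": 0,"rz": 0,"jaw": 1},{"dx": 0.001,"dy": 0.002,"dz": -0.08,"rx": 0,"ry": 0,"rz": 0,"jaw": 1},{"dx": 0.001,"dy": 0.002,"dz": -0.089,"rx": 0,"ry": 0,"rz": 0,"jaw": 1},{"dx": 0.001,"dy": 0.002,"dz": -0.089,"rx": 0,"ry": 0,"rz": 0,"jaw": 1}]}}

```text
clock: 6.15
eef_pos: [0.5939, 0.02, 0.1569]
tcp_rot: [[-0.907, 0.421, -0.001], [0.421, 0.907, -0.003], [-0.001, -0.003, -1.0]]
contact_force: [-0.8, -0.1, -0.5]
gripper_width: 0.0184
```

Emit:
{"method": "apply_moves", "body": {"commands": [{"dx": 0,"dy": 0,"dz": -0.003,"rx": 0,"ry": 0,"rz": 0,"jaw": 1},{"dx": 0,"dy": 0,"dz": -0.005,"rx": 0,"ry": 0,"rz": 0,"jaw": 1},{"dx": 0,"dy": 0,"dz": -0.005,"rx": 0,"ry": 0,"rz": 0,"jaw": 1}]}}

```text
clock: 6.45
eef_pos: [0.5942, 0.0199, 0.1549]
tcp_rot: [[-0.907, 0.421, 0.0], [0.421, 0.907, -0.003], [-0.002, -0.003, -1.0]]
contact_force: [0.2, -0.8, 3.0]
gripper_width: 0.0187
```

Emit:
{"method": "apply_moves", "body": {"commands": [{"dx": 0,"dy": 0,"dz": -0.003,"rx": 0,"ry": 0,"rz": 0,"jaw": 1},{"dx": 0,"dy": 0,"dz": -0.003,"rx": 0,"ry": 0,"rz": 0,"jaw": 1}]}}

```text
clock: 6.65
eef_pos: [0.5947, 0.0198, 0.1548]
tcp_rot: [[-0.907, 0.421, 0.003], [0.421, 0.907, -0.004], [-0.004, -0.002, -1.0]]
contact_force: [-2.7, -0.9, 14.4]
gripper_width: 0.0183
```

Bottom contact gives 14 N at TCP z 0.1548. Drawing up so the tip is at the mouth (TCP about 0.220).

Emit:
{"method": "apply_moves", "body": {"commands": [{"dx": 0,"dy": 0,"dz": 0.04,"rx": 0,"ry": 0,"rz": 0,"jaw": 1},{"dx": 0,"dy": 0,"dz": 0.08,"rx": 0,"ry": 0,"rz": 0,"jaw": 1},{"dx": -0.001,"dy": 0,"dz": 0.12,"rx": 0,"ry": 0,"rz": 0,"jaw": 1},{"dx": -0.001,"dy": 0,"dz": 0.132,"rx": 0,"ry": 0,"rz": 0,"jaw": 1},{"dx": -0.001,"dy": 0,"dz": 0.132,"rx": 0,"ry": 0,"rz": 0,"jaw": 1}]}}

```text
clock: 7.15
eef_pos: [0.5946, 0.0197, 0.2213]
tcp_rot: [[-0.907, 0.421, 0.004], [0.421, 0.907, -0.004], [-0.005, -0.002, -1.0]]
contact_force: [0.1, -0.1, -1.2]
gripper_width: 0.0191
```

```bash
python3 - <<'E'
from h import *
S=eyes.get_image('scene')
o=observe();print(o['eef_pos'],o['contact_force'])
cv2.imwrite('pics/c6.png',crop(S,280,150,70,110,5))
E
```

```text
[0.59423832 0.0197737  0.22035594] [ 0.60638856 -1.06787074 -1.02743022]
```

View pics/c6.png

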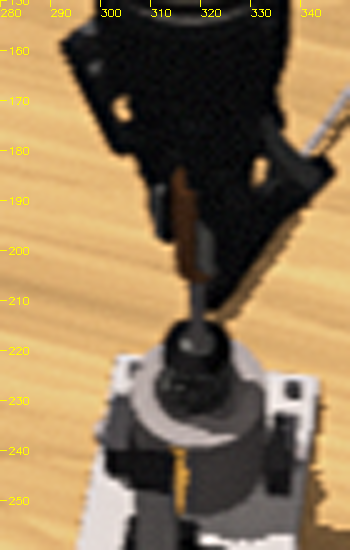

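The brush head is at the mouth, with its lower end level with the rim. Second stroke.

Emit:
{"method": "apply_moves", "body": {"commands": [{"dx": 0,"dy": 0.001,"dz": -0.04,"rx": 0,"ry": 0,"rz": 0,"jaw": 1},{"dx": 0,"dy": 0.001,"dz": -0.08,"rx": 0,"ry": 0,"rz": 0,"jaw": 1},{"dx": 0,"dy": 0.001,"dz": -0.115,"rx": 0,"ry": 0,"rz": 0,"jaw": 1},{"dx": 0,"dy": 0.001,"dz": -0.126,"rx": 0,"ry": 0,"rz": 0,"jaw": 1},{"dx": 0,"dy": 0.001,"dz": -0.13,"rx": 0,"ry": 0,"rz": 0,"jaw": 1}]}}

```text
clock: 7.7
eef_pos: [0.5939, 0.0202, 0.1548]
tcp_rot: [[-0.907, 0.421, 0.002], [0.421, 0.907, -0.004], [-0.003, -0.003, -1.0]]
contact_force: [-2.0, -1.8, 15.9]
gripper_width: 0.0187
```

Emit:
{"method": "apply_moves", "body": {"commands": [{"dx": 0,"dy": 0,"dz": -0.002,"rx": 0,"ry": 0,"rz": 0,"jaw": 1},{"dx": 0,"dy": 0,"dz": -0.004,"rx": 0,"ry": 0,"rz": 0,"jaw": 1},{"dx": 0,"dy": 0,"dz": -0.004,"rx": 0,"ry": 0,"rz": 0,"jaw": 1}]}}

```text
clock: 8.0
eef_pos: [0.5946, 0.02, 0.1548]
tcp_rot: [[-0.907, 0.421, 0.004], [0.421, 0.907, -0.005], [-0.006, -0.002, -1.0]]
contact_force: [-5.6, -1.1, 23.9]
gripper_width: 0.0186
```

Bottomed again. Drawing up to the mouth, pausing, then clear.

Emit:
{"method": "apply_moves", "body": {"commands": [{"dx": 0,"dy": 0,"dz": 0.04,"rx": 0,"ry": 0,"rz": 0,"jaw": 1},{"dx": 0,"dy": 0,"dz": 0.08,"rx": 0,"ry": 0,"rz": 0,"jaw": 1},{"dx": -0.001,"dy": 0,"dz": 0.12,"rx": 0,"ry": 0,"rz": 0,"jaw": 1},{"dx": -0.001,"dy": 0,"dz": 0.132,"rx": 0,"ry": 0,"rz": 0,"jaw": 1},{"dx": -0.001,"dy": 0,"dz": 0.132,"rx": 0,"ry": 0,"rz": 0,"jaw": 1}]}}

```text
clock: 8.5
eef_pos: [0.5944, 0.0199, 0.221]
tcp_rot: [[-0.907, 0.421, 0.005], [0.421, 0.907, -0.005], [-0.007, -0.002, -1.0]]
contact_force: [0.3, -0.2, -0.3]
gripper_width: 0.0188
```

Emit:
{"method": "apply_moves", "body": {"commands": [{"dx": 0,"dy": 0,"dz": 0.03,"rx": 0,"ry": 0,"rz": 0,"jaw": 1},{"dx": 0,"dy": 0,"dz": 0.06,"rx": 0,"ry": 0,"rz": 0,"jaw": 1},{"dx": 0,"dy": 0,"dz": 0.09,"rx": 0,"ry": 0,"rz": 0,"jaw": 1},{"dx": 0,"dy": 0,"dz": 0.09,"rx": 0,"ry": 0,"rz": 0,"jaw": 1}]}}

```text
clock: 8.9
eef_pos: [0.5948, 0.0199, 0.2664]
tcp_rot: [[-0.907, 0.421, 0.006], [0.421, 0.907, -0.005], [-0.008, -0.002, -1.0]]
contact_force: [-0.5, -0.1, -1.8]
gripper_width: 0.0189
```

```bash
python3 - <<'E'
from h import *
S=eyes.get_image('scene')
o=observe();print(o['eef_pos'],o['contact_force'])
p=o['eef_pos']+[0,0,-.134]; print(proj('scene',p))
cv2.imwrite('pics/c7.png',crop(S,280,150,70,110,5))
E
```

```text
[0.59453741 0.01991282 0.26532886] [ 0.4739489   0.53194682 -1.74515548]
[318.81999753 216.52449363]
```

View pics/c7.png

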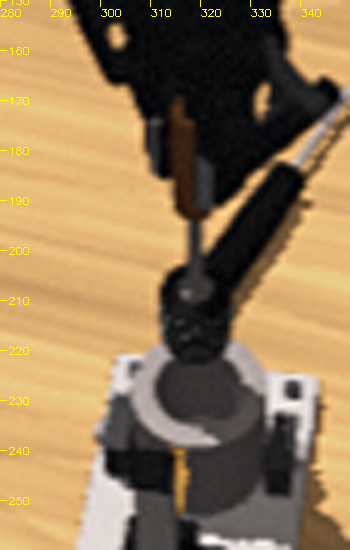

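Emit:
{"method": "apply_moves", "body": {"commands": [{"dx": -0.03,"dy": -0.08,"dz": 0,"rx": 0.0016,"ry": 0.0019,"rz": 0,"jaw": 1},{"dx": -0.06,"dy": -0.16,"dz": 0,"rx": 0.0016,"ry": 0.0019,"rz": 0,"jaw": 1},{"dx": -0.09,"dy": -0.24,"dz": 0,"rx": 0.0016,"ry": 0.0019,"rz": 0,"jaw": 1},{"dx": -0.12,"dy": -0.32,"dz": 0,"rx": 0.0016,"ry": 0.0019,"rz": 0,"jaw": 1},{"dx": -0.15,"dy": -0.4,"dz": 0,"rx": 0.0016,"ry": 0.0019,"rz": 0,"jaw": 1}]}}

```text
clock: 9.45
eef_pos: [0.5183, -0.1813, 0.2637]
tcp_rot: [[-0.907, 0.421, -0.002], [0.421, 0.907, 0.001], [0.002, 0.0, -1.0]]
contact_force: [1.4, 0.6, -0.8]
gripper_width: 0.0187
```

Remaining: (-0.0323, -0.0817), which is (-0.065, -0.163).

Emit:
{"method": "apply_moves", "body": {"commands": [{"dx": -0.03,"dy": -0.08,"dz": 0,"rx": 0,"ry": 0,"rz": 0,"jaw": 1},{"dx": -0.055,"dy": -0.14,"dz": 0,"rx": 0,"ry": 0,"rz": 0,"jaw": 1},{"dx": -0.065,"dy": -0.163,"dz": 0,"rx": 0,"ry": 0,"rz": 0,"jaw": 1},{"dx": -0.065,"dy": -0.163,"dz": 0,"rx": 0,"ry": 0,"rz": 0,"jaw": 1},{"dx": -0.065,"dy": -0.163,"dz": 0,"rx": 0,"ry": 0,"rz": 0,"jaw": 1}]}}

```text
clock: 9.95
eef_pos: [0.4859, -0.2621, 0.2629]
tcp_rot: [[-0.907, 0.421, -0.003], [0.421, 0.907, 0.002], [0.004, 0.001, -1.0]]
contact_force: [-0.5, -0.4, -0.8]
gripper_width: 0.0188
```

```bash
python3 - <<'E'
from h import *
S=eyes.get_image('scene');T=eyes.get_image('top')
o=observe();print(o['eef_pos'],o['tcp_rot'][:,2])
p=o['eef_pos']+[0,0,-.134]; print(proj('scene',p),onz('scene',(233.43,175.74),.06))
cv2.imwrite('pics/c8.png',np.hstack([crop(S,190,110,75,90,5),crop(T,395,195,75,90,5)]))
E
```

```text
[ 0.48616001 -0.26171662  0.2633715 ] [-0.00251184  0.00159398 -0.99999557]
[228.83851469 158.61279725] [ 0.48717793 -0.26252122  0.06      ]
```

View pics/c8.png

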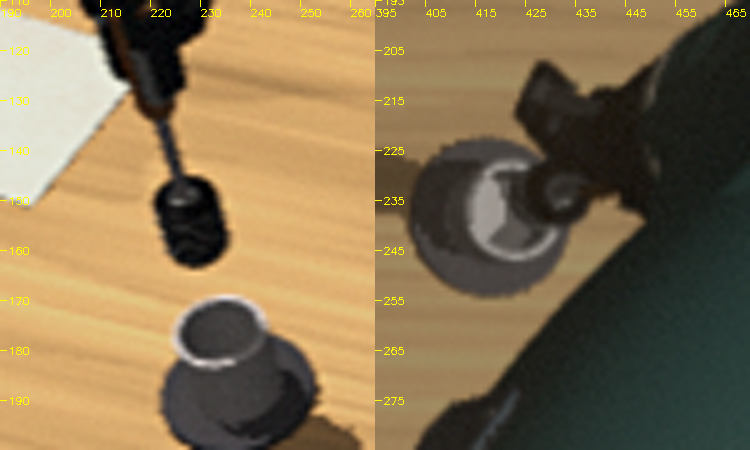

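The brush head hangs over the cup within about 2 mm. Lowering.

Emit:
{"method": "apply_moves", "body": {"commands": [{"dx": 0.002,"dy": 0,"dz": -0.05,"rx": 0,"ry": 0,"rz": 0,"jaw": 1},{"dx": 0.002,"dy": 0,"dz": -0.1,"rx": 0,"ry": 0,"rz": 0,"jaw": 1},{"dx": 0.002,"dy": 0,"dz": -0.14,"rx": 0,"ry": 0,"rz": 0,"jaw": 1},{"dx": 0.002,"dy": 0,"dz": -0.165,"rx": 0,"ry": 0,"rz": 0,"jaw": 1},{"dx": 0.002,"dy": 0,"dz": -0.165,"rx": 0,"ry": 0,"rz": 0,"jaw": 1}]}}

```text
clock: 10.55
eef_pos: [0.4869, -0.2603, 0.1794]
tcp_rot: [[-0.908, 0.419, -0.005], [0.418, 0.908, 0.003], [0.005, 0.001, -1.0]]
contact_force: [-0.1, 0.0, -1.0]
gripper_width: 0.0184
```

```bash
python3 - <<'E'
from h import *
S=eyes.get_image('scene');T=eyes.get_image('top')
o=observe();print(o['eef_pos'],o['tcp_rot'][:,2],o['contact_force'])
cv2.imwrite('pics/c9.png',np.hstack([crop(S,190,110,75,90,5),crop(T,395,195,75,90,5)]))
E
```

```text
[ 0.48754617 -0.26101409  0.18125914] [-0.00236974  0.00170549 -0.99999574] [ 0.83557954 -0.26409004 -1.13964596]
```

View pics/c9.png

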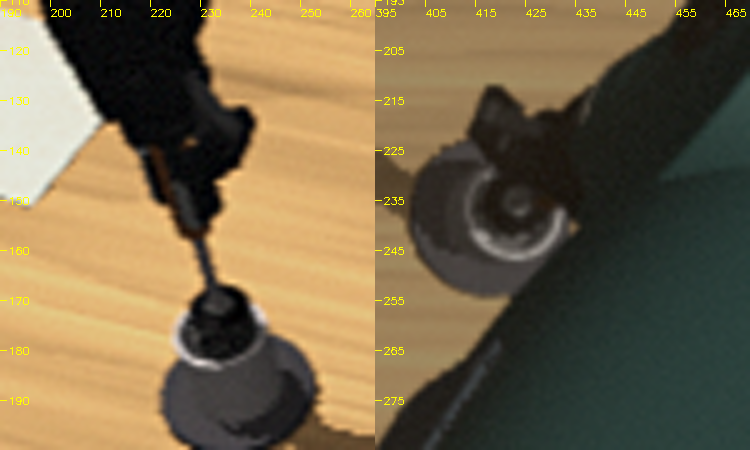

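The head is inside the cup rim. Lowering to the floor.

Emit:
{"method": "apply_moves", "body": {"commands": [{"dx": -0.002,"dy": -0.003,"dz": -0.03,"rx": 0,"ry": 0,"rz": 0,"jaw": 1},{"dx": -0.002,"dy": -0.003,"dz": -0.05,"rx": 0,"ry": 0,"rz": 0,"jaw": 1},{"dx": -0.002,"dy": -0.003,"dz": -0.066,"rx": 0,"ry": 0,"rz": 0,"jaw": 1},{"dx": -0.002,"dy": -0.003,"dz": -0.07,"rx": 0,"ry": 0,"rz": 0,"jaw": 1},{"dx": -0.002,"dy": -0.003,"dz": -0.07,"rx": 0,"ry": 0,"rz": 0,"jaw": 1}]}}

```text
clock: 11.15
eef_pos: [0.4867, -0.2625, 0.1464]
tcp_rot: [[-0.908, 0.419, -0.002], [0.419, 0.908, 0.002], [0.003, 0.001, -1.0]]
contact_force: [0.6, -0.1, -0.8]
gripper_width: 0.0185
```

Emit:
{"method": "apply_moves", "body": {"commands": [{"dx": 0,"dy": 0,"dz": -0.0015,"rx": 0,"ry": 0,"rz": 0,"jaw": 1},{"dx": 0,"dy": 0,"dz": -0.0015,"rx": 0,"ry": 0,"rz": 0,"jaw": 1},{"dx": 0,"dy": 0,"dz": -0.0015,"rx": 0,"ry": 0,"rz": 0,"jaw": 1}]}}

```text
clock: 11.45
eef_pos: [0.4868, -0.2626, 0.1459]
tcp_rot: [[-0.908, 0.419, -0.002], [0.419, 0.908, 0.001], [0.002, 0.001, -1.0]]
contact_force: [0.2, -0.1, 0.4]
gripper_width: 0.0185
```

```bash
python3 - <<'E'
from h import *
S=eyes.get_image('scene')
o=observe();print(o['eef_pos'],o['tcp_rot'][:,2],o['contact_force'])
cv2.imwrite('pics/c10.png',crop(S,190,110,75,90,6))
E
```

```text
[ 0.48676712 -0.2625667   0.14588088] [-0.00194222  0.001452   -0.99999706] [-0.23165942  0.0877839   0.61416361]
```

View pics/c10.png

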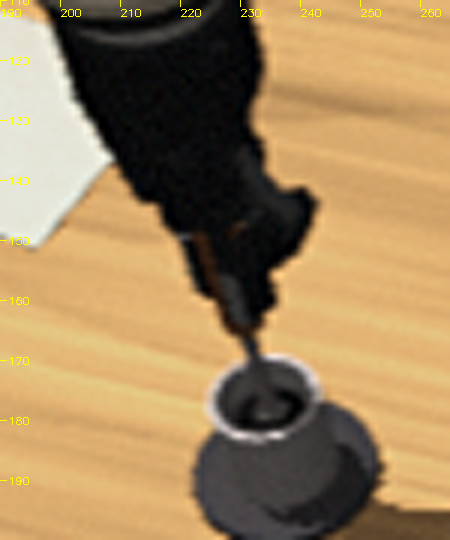

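Fz rose by about 1.5 N, so the brush is on the floor, in the same pose as at the start. Opening.

Emit:
{"method": "apply_moves", "body": {"commands": [{"dx": 0,"dy": 0,"dz": 0,"rx": 0,"ry": 0,"rz": 0,"jaw": 0.3},{"dx": 0,"dy": 0,"dz": 0,"rx": 0,"ry": 0,"rz": 0,"jaw": 0},{"dx": 0,"dy": 0,"dz": 0,"rx": 0,"ry": 0,"rz": 0,"jaw": 0},{"dx": 0,"dy": 0,"dz": 0,"rx": 0,"ry": 0,"rz": 0,"jaw": 0},{"dx": 0,"dy": 0,"dz": 0,"rx": 0,"ry": 0,"rz": 0,"jaw": 0}]}}

```text
clock: 12.0
eef_pos: [0.4868, -0.2626, 0.1459]
tcp_rot: [[-0.908, 0.419, -0.002], [0.419, 0.908, 0.001], [0.002, 0.0, -1.0]]
contact_force: [0.7, -0.4, 0.0]
gripper_width: 0.0853
```

Emit:
{"method": "apply_moves", "body": {"commands": [{"dx": 0,"dy": 0,"dz": 0.03,"rx": 0,"ry": 0,"rz": 0,"jaw": 0},{"dx": 0,"dy": 0,"dz": 0.08,"rx": 0,"ry": 0,"rz": 0,"jaw": 0},{"dx": 0,"dy": 0,"dz": 0.14,"rx": 0,"ry": 0,"rz": 0,"jaw": 0},{"dx": 0,"dy": 0,"dz": 0.2,"rx": 0,"ry": 0,"rz": 0,"jaw": 0},{"dx": 0,"dy": 0,"dz": 0.23,"rx": 0,"ry": 0,"rz": 0,"jaw": 0}]}}

```text
clock: 12.5
eef_pos: [0.4871, -0.2628, 0.2633]
tcp_rot: [[-0.908, 0.419, 0.0], [0.419, 0.908, -0.0], [-0.0, -0.0, -1.0]]
contact_force: [0.5, 0.4, -0.6]
gripper_width: 0.0852
```

```bash
python3 - <<'E'
from h import *
S=eyes.get_image('scene');T=eyes.get_image('top')
o=observe();print(o['clock'],o['eef_pos'],o['tcp_rot'][:,2],o['contact_force'])
cv2.imwrite('pics/c11.png',np.hstack([crop(S,190,110,75,90,5),crop(T,395,195,75,90,5)]))
E
```

```text
12.6 [ 0.48742308 -0.26304565  0.26276719] [ 7.45536176e-04 -5.62433764e-04 -9.99999564e-01] [-0.01261478 -0.76184241 -0.45106907]
```

View pics/c11.png

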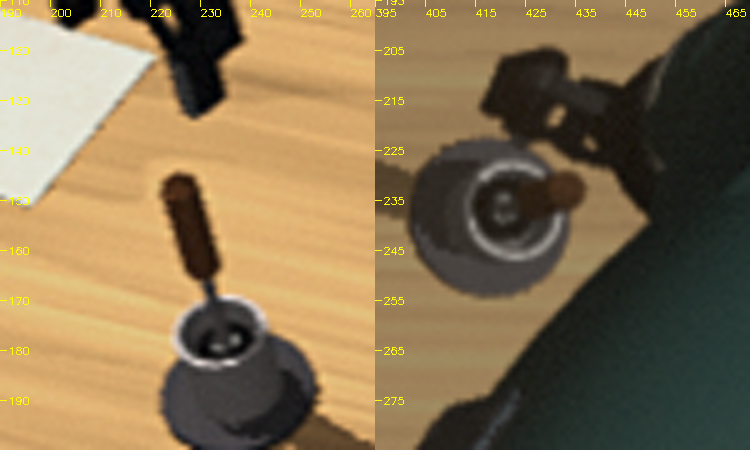

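The brush stands upright in the cup, released, with its cap at scene (224,147), the same as at the start. Now to the loupe, turning the jaws by +0.8225 rad on the way.

Emit:
{"method": "apply_moves", "body": {"commands": [{"dx": -0.04,"dy": 1.0,"dz": 0,"rx": 0,"ry": 0,"rz": 0.262,"jaw": 0},{"dx": -0.04,"dy": 1.0,"dz": 0,"rx": 0,"ry": 0,"rz": 0.262,"jaw": 0},{"dx": -0.04,"dy": 1.0,"dz": 0,"rx": 0,"ry": 0,"rz": 0.262,"jaw": 0},{"dx": -0.04,"dy": 1.0,"dz": 0,"rx": 0,"ry": 0,"rz": 0.262,"jaw": 0},{"dx": -0.04,"dy": 1.0,"dz": 0,"rx": 0,"ry": 0,"rz": 0.262,"jaw": 0}]}}

```text
clock: 13.1
eef_pos: [0.4763, -0.0109, 0.2609]
tcp_rot: [[-0.948, -0.318, -0.0], [-0.318, 0.948, 0.0], [0.0, 0.0, -1.0]]
contact_force: [0.6, -0.0, 0.3]
gripper_width: 0.0852
```

Emit:
{"method": "apply_moves", "body": {"commands": [{"dx": -0.02,"dy": 0.544,"dz": 0,"rx": 0,"ry": 0,"rz": 0.021,"jaw": 0},{"dx": -0.02,"dy": 0.544,"dz": 0,"rx": 0,"ry": 0,"rz": 0.021,"jaw": 0},{"dx": -0.02,"dy": 0.544,"dz": 0,"rx": 0,"ry": 0,"rz": 0.021,"jaw": 0},{"dx": -0.02,"dy": 0.544,"dz": 0,"rx": 0,"ry": 0,"rz": 0.021,"jaw": 0},{"dx": -0.02,"dy": 0.544,"dz": 0,"rx": 0,"ry": 0,"rz": 0.021,"jaw": 0}]}}

```text
clock: 13.6
eef_pos: [0.4664, 0.239, 0.2599]
tcp_rot: [[-0.925, -0.38, -0.001], [-0.38, 0.925, 0.0], [0.001, 0.0, -1.0]]
contact_force: [1.2, -0.3, -0.5]
gripper_width: 0.0855
```

Emit:
{"method": "apply_moves", "body": {"commands": [{"dx": -0.002,"dy": 0.05,"dz": -0.06,"rx": 0,"ry": 0,"rz": 0,"jaw": 0},{"dx": -0.002,"dy": 0.05,"dz": -0.12,"rx": 0,"ry": 0,"rz": 0,"jaw": 0},{"dx": -0.002,"dy": 0.05,"dz": -0.18,"rx": 0,"ry": 0,"rz": 0,"jaw": 0},{"dx": -0.002,"dy": 0.05,"dz": -0.2,"rx": 0,"ry": 0,"rz": 0,"jaw": 0},{"dx": -0.002,"dy": 0.05,"dz": -0.2,"rx": 0,"ry": 0,"rz": 0,"jaw": 0}]}}

```text
clock: 14.1
eef_pos: [0.4645, 0.2636, 0.1587]
tcp_rot: [[-0.925, -0.38, -0.004], [-0.38, 0.925, -0.001], [0.004, 0.001, -1.0]]
contact_force: [0.4, -0.5, 0.6]
gripper_width: 0.0854
```

```bash
python3 - <<'E'
from h import *
S=eyes.get_image('scene');T=eyes.get_image('top')
o=observe();print(o['clock'],o['eef_pos'],o['tcp_rot'].round(3),o['contact_force'])
cv2.imwrite('pics/c12.png',np.hstack([crop(S,380,170,75,95,5),crop(T,185,190,75,95,5)]))
E
```

```text
14.2 [0.46577797 0.26397103 0.16079679] [[-0.925 -0.38  -0.   ]
 [-0.38   0.925  0.   ]
 [ 0.     0.    -1.   ]] [ 0.24212581  0.6091588  -0.09321319]
```

View pics/c12.png

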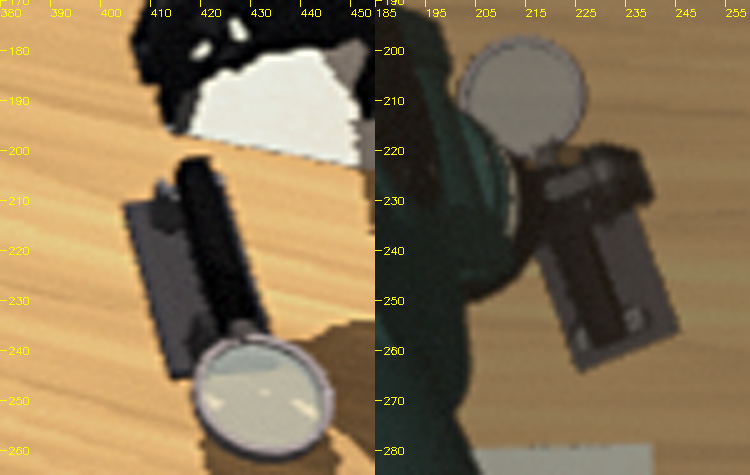

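The jaws straddle the handle, with a small correction of -3 mm in y. Descending.

Emit:
{"method": "apply_moves", "body": {"commands": [{"dx": 0,"dy": -0.006,"dz": -0.06,"rx": 0,"ry": 0,"rz": 0,"jaw": 0},{"dx": 0,"dy": -0.006,"dz": -0.12,"rx": 0,"ry": 0,"rz": 0,"jaw": 0},{"dx": 0,"dy": -0.006,"dz": -0.18,"rx": 0,"ry": 0,"rz": 0,"jaw": 0},{"dx": 0,"dy": -0.006,"dz": -0.22,"rx": 0,"ry": 0,"rz": 0,"jaw": 0},{"dx": 0,"dy": -0.006,"dz": -0.22,"rx": 0,"ry": 0,"rz": 0,"jaw": 0}]}}

```text
clock: 14.7
eef_pos: [0.4655, 0.2606, 0.05]
tcp_rot: [[-0.925, -0.379, -0.002], [-0.379, 0.925, -0.0], [0.002, 0.001, -1.0]]
contact_force: [-0.0, 0.5, -0.0]
gripper_width: 0.0856
```

```bash
python3 - <<'E'
from h import *
S=eyes.get_image('scene');T=eyes.get_image('top')
o=observe();print(o['clock'],o['eef_pos'],o['tcp_rot'].round(3),o['contact_force'])
cv2.imwrite('pics/c13.png',np.hstack([crop(S,380,170,75,95,5),crop(T,185,190,75,95,5)]))
E
```

```text
14.8 [0.46660789 0.26113848 0.05215643] [[-0.925 -0.379  0.001]
 [-0.379  0.925  0.001]
 [-0.001  0.    -1.   ]] [-0.30543536  0.02135129  1.06391939]
```

View pics/c13.png

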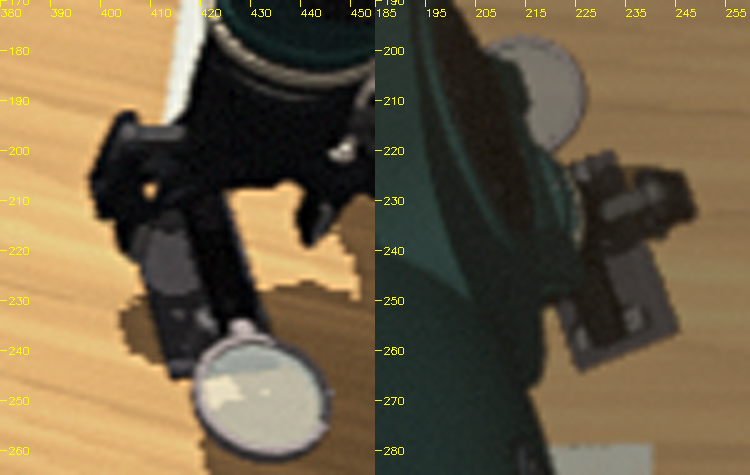

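Emit:
{"method": "apply_moves", "body": {"commands": [{"dx": 0,"dy": 0,"dz": -0.012,"rx": 0,"ry": 0,"rz": 0,"jaw": 0},{"dx": 0,"dy": 0,"dz": -0.022,"rx": 0,"ry": 0,"rz": 0,"jaw": 0},{"dx": 0,"dy": 0,"dz": -0.022,"rx": 0,"ry": 0,"rz": 0,"jaw": 0.5},{"dx": 0,"dy": 0,"dz": -0.022,"rx": 0,"ry": 0,"rz": 0,"jaw": 0.6},{"dx": 0,"dy": 0,"dz": -0.022,"rx": 0,"ry": 0,"rz": 0,"jaw": 0.65}], "squeeze": 30}}

```text
clock: 15.3
eef_pos: [0.4667, 0.2612, 0.0414]
tcp_rot: [[-0.925, -0.379, 0.001], [-0.379, 0.925, 0.001], [-0.001, 0.0, -1.0]]
contact_force: [-0.2, -0.3, -0.2]
gripper_width: 0.044
```

Emit:
{"method": "apply_moves", "body": {"commands": [{"dx": 0,"dy": 0,"dz": 0,"rx": 0,"ry": 0,"rz": 0,"jaw": 0.75},{"dx": 0,"dy": 0,"dz": 0,"rx": 0,"ry": 0,"rz": 0,"jaw": 0.85},{"dx": 0,"dy": 0,"dz": 0,"rx": 0,"ry": 0,"rz": 0,"jaw": 1},{"dx": 0,"dy": 0,"dz": 0,"rx": 0,"ry": 0,"rz": 0,"jaw": 1},{"dx": 0,"dy": 0,"dz": 0,"rx": 0,"ry": 0,"rz": 0,"jaw": 1}]}}

```text
clock: 15.8
eef_pos: [0.4668, 0.2612, 0.0416]
tcp_rot: [[-0.925, -0.379, 0.001], [-0.379, 0.925, 0.001], [-0.002, 0.0, -1.0]]
contact_force: [-0.2, -0.9, 6.0]
gripper_width: 0.0174
```

Emit:
{"method": "apply_moves", "body": {"commands": [{"dx": 0,"dy": 0,"dz": 0,"rx": 0,"ry": 0,"rz": 0,"jaw": 1},{"dx": 0,"dy": 0,"dz": 0,"rx": 0,"ry": 0,"rz": 0,"jaw": 1},{"dx": 0,"dy": 0,"dz": 0.01,"rx": 0,"ry": 0,"rz": 0,"jaw": 1},{"dx": 0,"dy": 0,"dz": 0.03,"rx": 0,"ry": 0,"rz": 0,"jaw": 1},{"dx": 0,"dy": 0,"dz": 0.05,"rx": 0,"ry": 0,"rz": 0,"jaw": 1}], "squeeze": 80}}

```text
clock: 16.3
eef_pos: [0.4668, 0.2612, 0.0674]
tcp_rot: [[-0.925, -0.379, 0.001], [-0.379, 0.925, 0.001], [-0.002, 0.0, -1.0]]
contact_force: [-0.5, -0.4, -1.1]
gripper_width: 0.0168
```

Emit:
{"method": "apply_moves", "body": {"commands": [{"dx": 0,"dy": 0,"dz": 0.04,"rx": 0,"ry": 0,"rz": 0,"jaw": 1},{"dx": 0,"dy": 0,"dz": 0.08,"rx": 0,"ry": 0,"rz": 0,"jaw": 1},{"dx": 0,"dy": 0,"dz": 0.12,"rx": 0,"ry": 0,"rz": 0,"jaw": 1},{"dx": 0,"dy": 0,"dz": 0.14,"rx": 0,"ry": 0,"rz": 0,"jaw": 1},{"dx": 0,"dy": 0,"dz": 0.14,"rx": 0,"ry": 0,"rz": 0,"jaw": 1}]}}

```text
clock: 16.8
eef_pos: [0.4674, 0.2615, 0.1388]
tcp_rot: [[-0.925, -0.379, 0.004], [-0.379, 0.925, 0.002], [-0.004, 0.0, -1.0]]
contact_force: [-0.6, -0.3, -1.9]
gripper_width: 0.0169
```

```bash
python3 - <<'E'
from h import *
S=eyes.get_image('scene');T=eyes.get_image('top')
cv2.imwrite('pics/s14.png',S)
o=observe();print(o['clock'],o['eef_pos'],o['tcp_rot'].round(4),o['contact_force'],o['gripper_width'])
cv2.imwrite('pics/c14.png',np.hstack([crop(S,385,150,75,95,5),crop(T,185,180,75,95,5)]))
E
```

```text
16.9 [0.4666026  0.26115398 0.13698928] [[-9.253e-01 -3.793e-01  1.000e-03]
 [-3.793e-01  9.253e-01  9.000e-04]
 [-1.300e-03  4.000e-04 -1.000e+00]] [ 0.353099   -0.02950398 -1.2492804 ] 0.016826850811378354
```

View pics/c14.png

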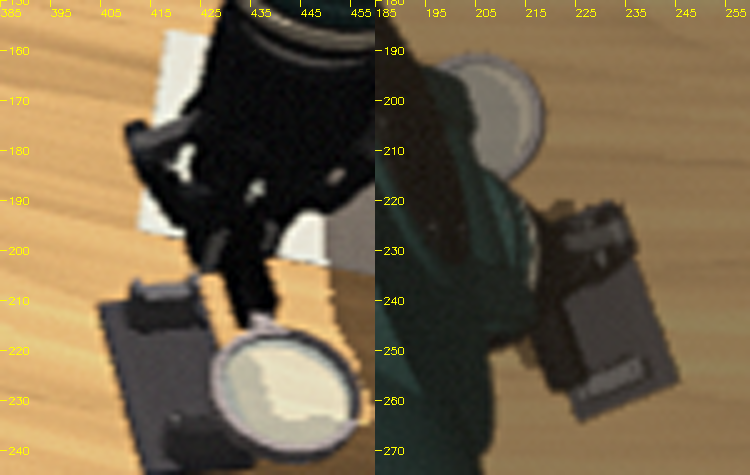

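The loupe is lifted and looks level. Its ring is centred near scene (442,229). Carrying it over the sleeve.

Emit:
{"method": "apply_moves", "body": {"commands": [{"dx": 0.008,"dy": -0.05,"dz": 0,"rx": 0,"ry": 0,"rz": 0,"jaw": 1},{"dx": 0.018,"dy": -0.11,"dz": 0,"rx": 0,"ry": 0,"rz": 0,"jaw": 1},{"dx": 0.028,"dy": -0.17,"dz": 0,"rx": 0,"ry": 0,"rz": 0,"jaw": 1},{"dx": 0.038,"dy": -0.23,"dz": 0,"rx": 0,"ry": 0,"rz": 0,"jaw": 1},{"dx": 0.048,"dy": -0.29,"dz": 0,"rx": 0,"ry": 0,"rz": 0,"jaw": 1}]}}

```text
clock: 17.4
eef_pos: [0.4901, 0.115, 0.136]
tcp_rot: [[-0.925, -0.379, -0.001], [-0.379, 0.925, 0.001], [0.0, 0.001, -1.0]]
contact_force: [0.7, 0.2, -1.2]
gripper_width: 0.0166
```

Emit:
{"method": "apply_moves", "body": {"commands": [{"dx": 0.008,"dy": -0.06,"dz": 0,"rx": 0,"ry": 0,"rz": 0,"jaw": 1},{"dx": 0.018,"dy": -0.12,"dz": 0,"rx": 0,"ry": 0,"rz": 0,"jaw": 1},{"dx": 0.028,"dy": -0.17,"dz": 0,"rx": 0,"ry": 0,"rz": 0,"jaw": 1},{"dx": 0.035,"dy": -0.21,"dz": 0,"rx": 0,"ry": 0,"rz": 0,"jaw": 1},{"dx": 0.035,"dy": -0.21,"dz": 0,"rx": 0,"ry": 0,"rz": 0,"jaw": 1}]}}

```text
clock: 17.9
eef_pos: [0.5076, 0.0081, 0.135]
tcp_rot: [[-0.926, -0.377, -0.002], [-0.377, 0.926, 0.001], [0.002, 0.001, -1.0]]
contact_force: [-0.5, 1.0, -2.1]
gripper_width: 0.0166
```

Emit:
{"method": "apply_moves", "body": {"commands": [{"dx": 0.004,"dy": -0.02,"dz": -0.005,"rx": 0,"ry": 0,"rz": 0,"jaw": 1},{"dx": 0.007,"dy": -0.035,"dz": -0.01,"rx": 0,"ry": 0,"rz": 0,"jaw": 1},{"dx": 0.007,"dy": -0.043,"dz": -0.01,"rx": 0,"ry": 0,"rz": 0,"jaw": 1},{"dx": 0.007,"dy": -0.043,"dz": -0.01,"rx": 0,"ry": 0,"rz": 0,"jaw": 1},{"dx": 0.007,"dy": -0.043,"dz": -0.01,"rx": 0,"ry": 0,"rz": 0,"jaw": 1}]}}

```text
clock: 18.4
eef_pos: [0.511, -0.0132, 0.13]
tcp_rot: [[-0.926, -0.377, -0.002], [-0.377, 0.926, 0.001], [0.002, 0.001, -1.0]]
contact_force: [0.3, 0.3, -1.2]
gripper_width: 0.0168
```

```bash
python3 - <<'E'
from h import *
S=eyes.get_image('scene');T=eyes.get_image('top')
cv2.imwrite('pics/s15.png',S);cv2.imwrite('pics/t15.png',T)
o=observe();print(o['clock'],o['eef_pos'],o['tcp_rot'].round(4),o['contact_force'],o['gripper_width'])
cv2.imwrite('pics/c15.png',np.hstack([crop(S,280,160,75,110,5),crop(T,280,125,75,110,5)]))
E
```

```text
18.5 [ 0.51106093 -0.01311086  0.13004055] [[-9.260e-01 -3.775e-01 -1.800e-03]
 [-3.775e-01  9.260e-01  7.000e-04]
 [ 1.400e-03  1.300e-03 -1.000e+00]] [ 0.00988059 -0.6271041  -1.12203295] 0.01664682782672325
```

View pics/c15.png

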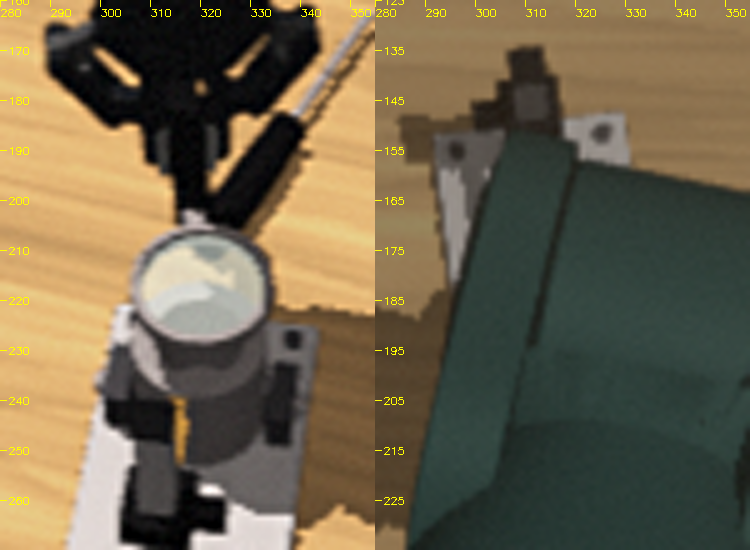

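```bash
python3 - <<'E'
from h import *
S0=cv2.imread('pics/scene0.png');S=cv2.imread('pics/s15.png');T0=cv2.imread('pics/top0.png')
hsv=cv2.cvtColor(S0,cv2.COLOR_BGR2HSV); 
print('scene brass px'); 
for v in range(235,256): print(v,[tuple(int(c) for c in S0[v,u]) for u in range(313,319)])
print('top');
for v in range(160,171): print(v,[tuple(int(c) for c in T0[v,u]) for u in range(309,317)])
E
```

```text
scene brass px
235 [(144, 147, 159), (141, 144, 155), (145, 148, 159), (145, 147, 159), (132, 136, 147), (112, 114, 124)]
236 [(147, 149, 161), (149, 151, 163), (145, 147, 160), (144, 146, 158), (145, 148, 160), (145, 148, 160)]
237 [(141, 144, 155), (149, 151, 163), (144, 147, 157), (148, 152, 162), (150, 152, 164), (144, 147, 159)]
238 [(69, 70, 75), (106, 109, 118), (132, 132, 144), (142, 144, 154), (149, 151, 162), (143, 144, 156)]
239 [(39, 47, 55), (46, 71, 90), (51, 79, 100), (64, 82, 99), (73, 82, 96), (72, 73, 79)]
240 [(16, 17, 19), (25, 48, 67), (38, 98, 139), (42, 99, 142), (38, 53, 68), (33, 35, 36)]
241 [(13, 7, 8), (12, 15, 22), (33, 70, 99), (43, 86, 116), (40, 48, 61), (41, 40, 41)]
242 [(13, 8, 5), (15, 23, 28), (37, 90, 125), (48, 99, 140), (41, 45, 52), (38, 35, 35)]
243 [(18, 12, 13), (17, 30, 38), (42, 96, 134), (52, 112, 154), (44, 57, 76), (41, 40, 41)]
244 [(11, 7, 9), (14, 21, 33), (43, 100, 138), (59, 137, 190), (50, 101, 142), (37, 40, 46)]
245 [(17, 13, 10), (28, 40, 49), (44, 98, 139), (51, 126, 175), (43, 85, 119), (43, 43, 47)]
246 [(20, 15, 15), (29, 
[... 1678 characters left out ...]
28)]
166 [(117, 123, 130), (118, 124, 129), (114, 122, 129), (82, 108, 125), (49, 87, 114), (67, 96, 117), (115, 122, 128), (114, 120, 127)]
167 [(117, 122, 129), (119, 124, 131), (115, 122, 129), (92, 109, 124), (70, 88, 105), (85, 100, 113), (115, 120, 128), (117, 122, 128)]
168 [(117, 122, 129), (117, 124, 130), (119, 124, 130), (118, 124, 132), (115, 120, 126), (115, 120, 126), (117, 122, 129), (115, 122, 128)]
169 [(117, 122, 130), (117, 124, 130), (118, 123, 130), (120, 124, 131), (117, 122, 129), (118, 122, 128), (117, 123, 130), (115, 121, 127)]
170 [(116, 122, 128), (118, 124, 130), (118, 124, 131), (119, 125, 131), (117, 122, 129), (115, 120, 127), (116, 122, 129), (116, 121, 128)]
```

```bash
python3 - <<'E'
from h import *
for b,nm in(((.5947,.0205),'scene bore'),((.5942,.0200),'robot bore')):
  for yaw in(.14,.155):
    ux=np.array([np.cos(yaw),np.sin(yaw)])
    o,d=ray('scene',(315.4,238.9)); t=(60e-3-ux@(o[:2]-b))/(ux@d[:2]); p=o+t*d
    uy=np.array([-ux[1],ux[0]])
    print(nm,yaw,'edge',p.round(4),'lateral',(uy@(p[:2]-b)).round(4),'uv/mm z',proj('scene',p+[0,0,.001])-proj('scene',p))
b=np.array((.5926,.0176));ux=np.array([np.cos(.145),np.sin(.145)])
for z in(.125,.13,.135): p=onz('top',(312.95,167.1),z); print('top r',z,(p[:2]-b)@ux,p)
# lens now
S=cv2.imread('pics/s15.png')
x,y,w,h=298,200,44,36
u=cv2.resize(S[y:y+h,x:x+w],None,fx=8,fy=8,interpolation=cv2.INTER_CUBIC)
cv2.imwrite('pics/l15.png',cv2.resize(u,None,fx=2,fy=2))
print('lens eye',onz('scene',(319.9,216.6),.1314))
E
```

```text
scene bore 0.14 edge [0.6539 0.0302 0.13  ] lateral 0.0014 uv/mm z [-0.00911386 -0.22619538]
scene bore 0.155 edge [0.6539 0.0302 0.1299] lateral 0.0005 uv/mm z [-0.00911358 -0.22618838]
robot bore 0.14 edge [0.6534 0.03   0.129 ] lateral 0.0017 uv/mm z [-0.00910216 -0.22590487]
robot bore 0.155 edge [0.6534 0.03   0.1289] lateral 0.0008 uv/mm z [-0.00910178 -0.2258955 ]
top r 0.125 0.06043971010907352 [0.65218766 0.02782454 0.125     ]
top r 0.13 0.05924899565066159 [0.65099712 0.02773685 0.13      ]
top r 0.135 0.058058281192249664 [0.64980659 0.02764916 0.135     ]
lens eye [0.59405905 0.02241727 0.1314    ]
```

View pics/l15.png

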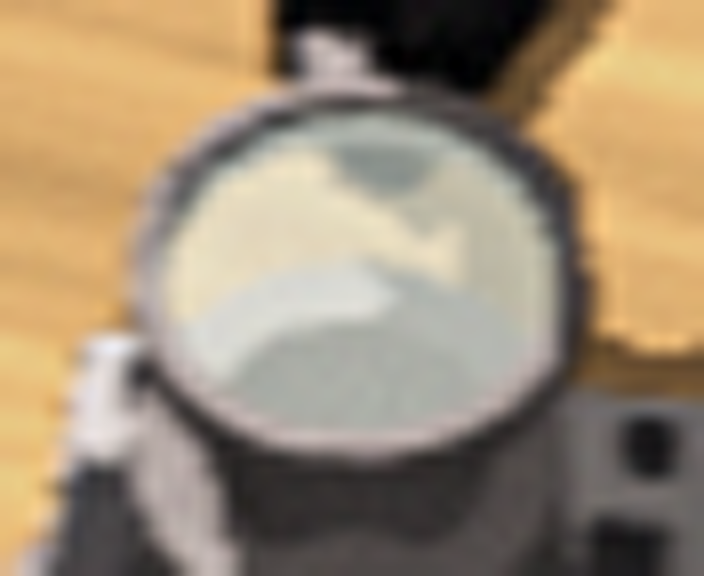

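```bash
python3 - <<'E'
from h import *
S=cv2.imread('pics/s15.png')
c=np.array([.594,.0205,.1314]);a=np.linspace(0,2*np.pi,200)
for dz in(-.006,.006):
    q=np.array([proj('scene',c+[.034*np.cos(t),.034*np.sin(t),dz]) for t in a]); print(dz,'u',q[:,0].min().round(2),q[:,0].max().round(2),'v',q[:,1].min().round(2),q[:,1].max().round(2))
print('c',proj('scene',c))
for v in (214,216,218): print(v,[int(S[v,u].sum()//3) for u in range(302,310)],[int(S[v,u].sum()//3) for u in range(329,340)])
for u in (318,320,322): print(u,[int(S[v,u].sum()//3) for v in range(200,210)],[int(S[v,u].sum()//3) for v in range(222,234)])
print([tuple(map(int,S[216,u])) for u in range(330,339)])
E
```

```text
-0.006 u 304.74 333.58 v 206.04 230.08
0.006 u 304.52 333.67 v 203.13 227.3
c [319.12647134 216.38488066]
214 [172, 169, 167, 167, 167, 149, 136, 183] [180, 185, 155, 93, 75, 136, 185, 185, 184, 183, 181]
216 [171, 173, 173, 163, 157, 164, 184, 214] [179, 183, 181, 142, 71, 111, 157, 173, 171, 170, 170]
218 [171, 167, 165, 165, 173, 179, 195, 214] [178, 182, 183, 146, 74, 67, 125, 170, 169, 171, 172]
318 [7, 32, 152, 184, 179, 171, 85, 138, 175, 172] [170, 168, 173, 170, 168, 179, 94, 49, 51, 51, 49, 63]
320 [4, 16, 72, 138, 146, 173, 71, 152, 174, 143] [172, 173, 170, 172, 173, 176, 117, 54, 48, 50, 50, 68]
322 [7, 8, 8, 0, 35, 139, 84, 142, 176, 146] [172, 169, 169, 167, 172, 178, 102, 50, 48, 50, 49, 60]
[(169, 189, 193), (167, 187, 190), (133, 146, 149), (69, 69, 77), (84, 111, 140), (103, 163, 207), (115, 179, 227), (114, 176, 223), (114, 176, 222)]
```

```bash
python3 - <<'E'
from h import *
L=[]
for f,x,y in(('scene0',413,230),('s14',425-2,213),('s15',300,202)):
    S=cv2.imread(f'pics/{f}.png'); L.append(crop(S,x,y,40,36,9)[:, :])
a=np.vstack([np.hstack(L[:2]),np.hstack([L[2],L[2]*0])]); cv2.imwrite('pics/l3.png',a[:600]); cv2.imwrite('pics/l3.png',cv2.resize(a,(720,648))[:600] if a.shape[0]<=600 else cv2.resize(a,(666,599)))
E
```

```text
(no output)
```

View pics/l3.png

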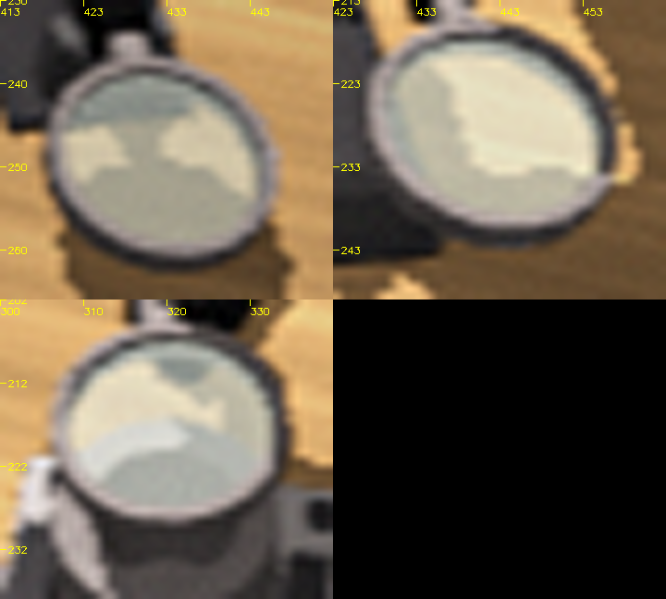

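```bash
python3 - <<'E'
from h import *
t0=np.array([.4668,.2612]);p=onz('scene',(432.1,249.2),.043);print('s0',p,p[:2]-t0)
t1=np.array([.4666,.2612]);p=onz('scene',(441.6,228.8),.1384);print('s14',p,p[:2]-t1)
# extents of s15: left,right,top(outline), bright bottom (top face)
t2=np.array([.5111,-.0131])
for off in((.0833,.0338),(.0845,.0345),(.086,.0355)):
    c=np.r_[t2+off,.1314];a=np.linspace(0,2*np.pi,400)
    Q={dz:np.array([proj('scene',c+[.034*np.cos(t),.034*np.sin(t),dz]) for t in a]) for dz in(-.006,.006)}
    print(off,c,'L',min(Q[-.006][:,0].min(),Q[.006][:,0].min()),'R',Q[.006][:,0].max(),'T',Q[.006][:,1].min(),'Bface',Q[.006][:,1].max(), proj('scene',c))
E
```

```text
s0 [0.55076543 0.29782793 0.043     ] [0.08396543 0.03662793]
s14 [0.55105941 0.29823098 0.1384    ] [0.08445941 0.03703098]
(0.0833, 0.0338) [0.5944 0.0207 0.1314] L 304.5479754786297 R 333.70162391491107 T 203.28236751469544 Bface 227.4682435841875 [319.15750411 216.54103717]
(0.0845, 0.0345) [0.5956 0.0214 0.1314] L 304.6699048480914 R 333.84917849209256 T 203.74234058767476 Bface 227.97068325688764 [319.29147533 217.02023426]
(0.086, 0.0355) [0.5971 0.0224 0.1314] L 304.87358956163297 R 334.08566426733364 T 204.3306689281293 Bface 228.6134026916317 [319.51028934 217.6331803 ]
```

Offset of the lens from the TCP is (0.084, 0.037), a length of 92 mm, and it matches before and after lifting. So the loupe is level in the grip. The lens is about 1.5 mm in x and 3 mm in y off the bore, and about 2 mm too high. Correcting.

Emit:
{"method": "apply_moves", "body": {"commands": [{"dx": -0.003,"dy": -0.006,"dz": -0.005,"rx": -0.0002,"ry": -0.0006,"rz": 0,"jaw": 1},{"dx": -0.003,"dy": -0.006,"dz": -0.005,"rx": -0.0002,"ry": -0.0006,"rz": 0,"jaw": 1},{"dx": -0.003,"dy": -0.006,"dz": -0.005,"rx": -0.0002,"ry": -0.0006,"rz": 0,"jaw": 1},{"dx": -0.003,"dy": -0.006,"dz": -0.005,"rx": -0.0002,"ry": -0.0006,"rz": 0,"jaw": 1}]}}

```text
clock: 18.9
eef_pos: [0.5096, -0.0161, 0.1276]
tcp_rot: [[-0.926, -0.378, 0.0], [-0.378, 0.926, -0.0], [-0.0, -0.0, -1.0]]
contact_force: [-0.6, -0.5, -0.5]
gripper_width: 0.0166
```

```bash
python3 - <<'E'
from h import *
S=eyes.get_image('scene')
cv2.imwrite('pics/s16.png',S)
o=observe();print(o['clock'],o['eef_pos'],o['tcp_rot'].round(4),o['joint_vel'].round(4))
c=np.array([.5945,.0203,.129]);a=np.linspace(0,2*np.pi,400)
img=crop(S,296,196,48,66,9)
for dz,col in((.006,(0,255,0)),(-.006,(255,0,0))):
    q=np.array([proj('scene',c+[.034*np.cos(t),.034*np.sin(t),dz]) for t in a]); print(q.min(0),q.max(0))
    for p in q: cv2.circle(img,tuple(int(round(k)) for k in ((p-[296,196]+.5)*9-.5)),0,col,-1)
cv2.imwrite('pics/l16.png',img)
E
```

```text
18.95 [ 0.5095858  -0.01609317  0.12759213] [[-9.260e-01 -3.776e-01  1.000e-04]
 [-3.776e-01  9.260e-01  0.000e+00]
 [-1.000e-04 -0.000e+00 -1.000e+00]] [-0.0004  0.0013  0.0012 -0.0005  0.0005  0.0005]
[304.4163086  203.86292879] [333.50724017 228.02175393]
[304.63685507 206.76152548] [333.42037705 230.78848263]
```

View pics/l16.png

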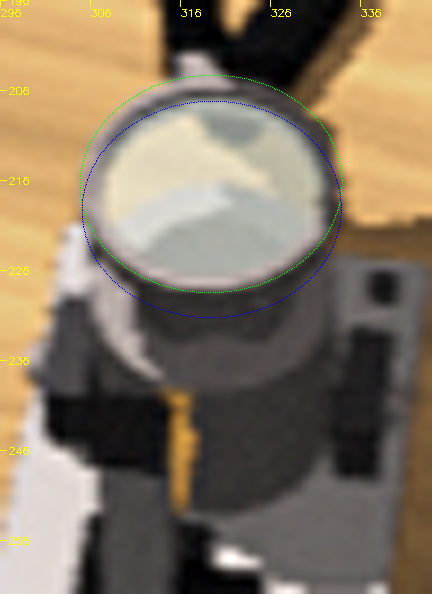

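The predicted ring at the target matches the seen one to about 0.3 px. The pointer tip is still at (315.4, 238.9). Last look at the whole scene.

View pics/s16.png

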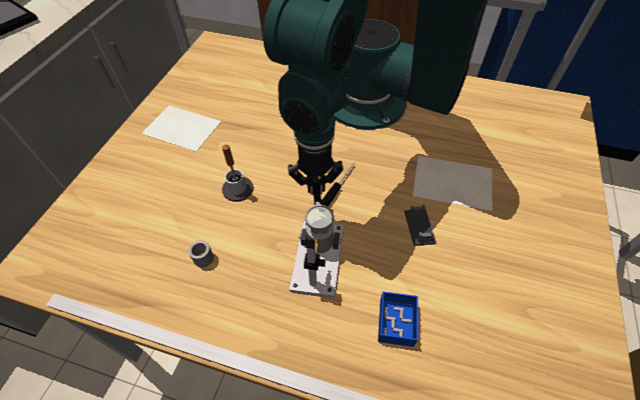

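The brush is upright in its stand, at (228,150) to (236,185). The bin (398,318), the spare sleeve (201,254) and the driver have not moved. The loupe is held over the bore at (319,217). Handing in.

Emit:
{"method": "apply_moves", "body": {"commands": [{"dx": 0,"dy": 0,"dz": 0,"rx": 0,"ry": 0,"rz": 0,"jaw": 1},{"dx": 0,"dy": 0,"dz": 0,"rx": 0,"ry": 0,"rz": 0,"jaw": 1}]}}

```text
clock: 19.15
eef_pos: [0.5096, -0.0161, 0.1276]
tcp_rot: [[-0.926, -0.378, 0.0], [-0.378, 0.926, -0.0], [-0.0, -0.0, -1.0]]
contact_force: [0.0, 0.1, -1.8]
gripper_width: 0.017
```

```bash
python3 -c "
from workcell import observe,job_done
o=observe();print(o['clock'],o['eef_pos'],o['tcp_rot'][:,2]);print(job_done())"
```

```text
19.15 [ 0.50963253 -0.0160831   0.12761547] [ 1.96131411e-04 -6.83526549e-06 -9.99999981e-01]
the job is handed in; nothing more can be done
None
```

I brushed the bore with two full strokes, stood the brush back in its stand and let go of it. I handed the job in at 19.15 s with the loupe held level and still over the bore.

- **Strokes:** both reached the bottom with clear contact, 14 N on the first and 24 N on the second. Each was drawn up until the bristle tip was level with the mouth.
- **Brush:** the last pictures show it upright in the cup, where it started.
- **Lens over the bore:** the lens is centred over the bore to about 1 mm in the scene view.
- **Lens height:** it is about 0.129 m above the bench, and the tip measured 0.128 to 0.131 m. I judge the height good to about 2 mm.
- **Other things:** the pointer tip is at the same pixel as before. The bin, spare sleeve and screwdriver look unmoved.

The two cameras disagreed by 2 to 4 mm in position. I used the scene camera because its prediction matched the held brush to within about 1 px. The arm hid the bore from the top camera at the end, so the final centring rests on the scene view and the arm's own readings.

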